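# Load and wind the clockwork vial mixer

### The arm

A 6-joint arm with a two-finger parallel gripper is mounted at the origin on the work surface. World frame = base frame: x ahead of the robot, y to its left, z up, the work surface at z = 0. Lengths are in m, angles in rad, forces in N, time in s.
With the tool pointing down it reaches from about 0.35 to 0.875 m from the base axis. Payload 15.5 kg.
Tool frame: the origin (TCP) lies midway between the tips of the shut fingers; the grasp point (between the pads) lies 19 mm behind it (ctrl.hold_point_z is the distance from the TCP to the grasp point, in m); z points along the fingers, y is the direction in which the jaws open and shut (so a half turn about z gives the same grasp; the last joint's range is limited). The gripper opens to 85 mm and grips with 20 to 120 N. Pads are 22 mm wide; open, the fingers measure 114 mm over their backs; the gripper's body (76 mm by 85 mm) begins 54 mm behind the grasp point. The pads swing forward as they close: fully open they stand 13 mm farther back than shut.
Start: joints at [1.093, 0.494, 1.345, -0, 1.302, -0.096], TCP at [0.233, 0.58, 0.231] pointing down, gripper open.
Joint ranges: [-2.91, 2.91], [-0.82, 2.16], [0.22, 2.67], [-1.22, 4.37], [0.12, 2.79], [-3.08, 3.08]. Speed limits (rad/s): [1.89, 1.89, 2.57, 3.01, 3.01, 3.01].

### API

Orientations are given as [roll, pitch, yaw] about the fixed x, y, z axes, in that order (R = Rz(yaw) Ry(pitch) Rx(roll)).
In Python, from rig import ctrl gives the robot as it stands. The module is installed in compiled form; this text tells all that it offers.
- The arm moves only by the shell command python3 -m inch 'ROWS'. ROWS is JSON, a list of rows, each an object with "hand": the finger opening in m, from 0 to 0.0854; "translation": the shift along the tool's x, y, z in m, a list of three; "rotation": the turn, a rotation vector about the tool's x, y, z in rad, a list of three. A call has exactly 5 rows; each row shifts and turns the commanded pose from where the row before left it, along the tool's axes as they then stand; what a row does not reach is not made up. A row lasts 1/8 s, in which the tool goes at most 62.5 mm and 10.7 degrees, less where a joint would pass 70% of its speed; a pose out of reach is approached as far as the arm can. A call is refused whole if a number of a shift passes 0.0625 or a number of a turn 0.188, either way. A call with a gripper value outside its range is refused whole. The fingers move at their own pace and stop on an object; the grip force is fixed at half the most. Time passes only in rows, so rows that do not move let the fingers close, or fill a call up. It gives the time, the measured TCP pose, the force and the opening at its end, in the units of the state.
- ctrl.observe(): the state, without advancing time (a new reading comes with each control period).
- ctrl.read_camera(name): name is "scene" or "top" or "wrist"; returns the picture (384x512x3 uint8, blue, green, red); there is no depth.
- ctrl.camera_info(name): a dict with "fx", "fy", "cx", "cy" (pixels), "R" (3x3) and "t" (3): a world point X has camera coordinates R X + t; the wrist camera has in their place "T_tool_cam" (4x4, takes a point from camera to tool coordinates, whose origin is the TCP and whose axes are the flange's). Camera axes: x right, y down, z forward; pixel columns grow to the right and rows downward; lengths in m; the calibration is good to about 2 mm. A picture is of the moment at which its call begins: read the wrist's pose just before it. camera_info takes no time and is no camera call.
- ctrl.sign_off(): hands the job in, once; it reports no verdict.
Trained networks look in the newest picture that a camera, given by its name, has taken for a name from the list of things; names that differ only in an ending like _2 or _b are one class to them, and where a whole thing is asked for, a point or a joint stands for the part that bears it (a point fixed in the world has none). Each returns a list of dicts, best first, with "score" (0 to 1); they miss things now and then, are a little off and sometimes report something else, mostly with a low value. They report only what shows in the picture. A call takes as long as a camera call.
- ctrl.search_frame(camera, name): "at" ([x, y, z] in m, in the coordinates of the camera as it stood for that picture, good to about 4 mm: the middle of the surface that is visible of it).
- ctrl.outline_of(camera, name): "pixels" (384x512 bool, what is visible of it).
The state is a dict: "clock": time; "joint_positions": joint angles; "joint_velocities": joint speeds; "tau": joint torques, N m; "tcp_pos": TCP position; "tool_rot": TCP orientation; "contact_force": force on the tool from outside, world axes, zero at the start; "moment": the same for the moment, N m; "width": opening from 0.0 (shut) to 1.0 (fully open).
Only numpy, scipy, OpenCV 4.12 (cv2) and the standard library are available. Lean on these libraries where they do the work, as an engineer would, in place of code of your own. Each camera call takes 0.05 s, during which the arm holds its last target.

### The job

Get the clockwork vial mixer ready to run: stand every amber sample vial that is on the bench upright in a bore of the mixer's block, fully home, one to a bore. Then swing the retaining bar shut over the vials until it meets its stop, and after that wind the brass key clockwise, turn by turn, until the spring is fully wound and the key comes up against its end stop. Leave the other glassware and bottles on the bench where they are, and let go of everything.

Things in the scene. Friction and masses are not known exactly. Their poses are not given: they have to be found in the camera images.
- mixer: Clockwork vial mixer, fixed. Base plate 150 (x) by 380 (y) by 10 mm; origin under its middle at bench height, x away from the robot at yaw 0, z up. At x = 0: rest post 93 mm tall at y -166; aluminium block 70 mm wide, y -153 to 19, top at 50; pivot post y 42; round white spring housing 96 mm across, top at 85, at y 125 with the brass key on top (heights in mm above the bench).
- vial1: Vial 1. Amber glass sample vial with white cap: an upright cylinder 34 mm in diameter (cap too), 60 mm tall, about 60 g, with a thick heavy foot. Starts standing on the bench to the robot's right. Origin: centre of its underside, z up its axis. Only 2 to 4 of the four vials are present in a run.
- vial2: Vial 2. Amber glass sample vial with white cap: an upright cylinder 34 mm in diameter (cap too), 60 mm tall, about 60 g, with a thick heavy foot. Starts standing on the bench to the robot's right. Origin: centre of its underside, z up its axis. Only 2 to 4 of the four vials are present in a run.
- vial3: Vial 3. Amber glass sample vial with white cap: an upright cylinder 34 mm in diameter (cap too), 60 mm tall, about 60 g, with a thick heavy foot. Starts standing on the bench to the robot's right. Origin: centre of its underside, z up its axis. Only 2 to 4 of the four vials are present in a run.
- vial4: Vial 4. Amber glass sample vial with white cap: an upright cylinder 34 mm in diameter (cap too), 60 mm tall, about 60 g, with a thick heavy foot. Starts standing on the bench to the robot's right. Origin: centre of its underside, z up its axis. Only 2 to 4 of the four vials are present in a run.
- bore1 (a point): Mouth centre of bore 1 in the top of the mixer's aluminium block, 50 mm above the bench: a round blind bore 36 mm in diameter, 22 mm deep (a vial's underside comes to rest 22 mm below this point). z up, axes as the mixer's. Bores 1 to 4 stand in a row along the mixer's y, 42 mm apart, 4 nearest the bar's pivot; any vial fits any bore.
- bore2 (a point): Mouth centre of bore 2 in the top of the mixer's aluminium block, 50 mm above the bench: a round blind bore 36 mm in diameter, 22 mm deep (a vial's underside comes to rest 22 mm below this point). z up, axes as the mixer's. Bores 1 to 4 stand in a row along the mixer's y, 42 mm apart, 4 nearest the bar's pivot; any vial fits any bore.
- bore3 (a point): Mouth centre of bore 3 in the top of the mixer's aluminium block, 50 mm above the bench: a round blind bore 36 mm in diameter, 22 mm deep (a vial's underside comes to rest 22 mm below this point). z up, axes as the mixer's. Bores 1 to 4 stand in a row along the mixer's y, 42 mm apart, 4 nearest the bar's pivot; any vial fits any bore.
- bore4 (a point): Mouth centre of bore 4 in the top of the mixer's aluminium block, 50 mm above the bench: a round blind bore 36 mm in diameter, 22 mm deep (a vial's underside comes to rest 22 mm below this point). z up, axes as the mixer's. Bores 1 to 4 stand in a row along the mixer's y, 42 mm apart, 4 nearest the bar's pivot; any vial fits any bore.
- bar (a joint): Angle (rad) of the retaining bar: flat steel 18 wide, 8 thick, 195 mm long from its upright pivot, underside 94 mm above the bench (vials fully home reach 88). 0 = shut at its stop, over the row of bores, tip on the rest post; 1.57 = open, along the mixer's +x; starts at 1.2 to 1.55. Shuts clockwise seen from above. Friction of 0.06 N m keeps it where it is left.
- bar_knob (a point): The bar's black knob, an upright cylinder 22 mm in diameter, 28 mm tall, on top of the bar 108 mm from the pivot. The point is on its axis, 116 mm above the bench, 14 mm above the bar's top and 14 mm below the knob's top. It turns with the bar.
- bar_pivot (a point): Point on the bar's upright pivot axis, 98 mm above the bench, at mixer x = 0, y = 42 mm.
- key (a joint): Angle (rad) of the winding key, upright axis; grows as it is turned clockwise seen from above, from 0 (run down) to its end stop at 9.0 (fully wound); starts at 0 to 1.2. A spring resists; the click holds the key wherever it is let go. Turning takes 0.1 N m at first, 0.18 N m near full.
- key_grip (a point): Middle of the key's brass wing, an upright plate 44 mm long (this point's x axis), 9 mm thick (its y axis), 26 mm tall. The point is on the key's axis 116 mm above the bench, 13 mm below the wing's top; the wing's underside is 18 mm above the housing. It turns with the key; at key angle 0 its x axis is the mixer's.
- gauge_dial (a point): Centre of the wind gauge's white dial (44 mm across, 42 mm above the bench, on the mixer at x 48, y 62 mm). Its black pointer turns clockwise at 0.31 of the key's angle, from the first of five marks (run down, to the mixer's +y) to the last (full, to its -y).
- reagent: Bystander: white reagent bottle with blue cap, 68 mm in diameter, 150 mm tall, beyond the mixer. Origin: centre of its underside. Leave alone.
- beaker: Bystander: empty glass beaker, 72 mm in diameter, 90 mm tall, far left. Origin: centre of its underside. Leave alone.
- dish: Bystander: shallow glass dish, 90 mm across, 16 mm tall, beyond the vials. Origin: centre of its underside. Leave alone.

How it is judged:
By the outcome, as a careful person would: the job done as asked, in the order asked, and still so for the second after the job is handed in, with the robot touching nothing.
Of vial1, vial2, vial3, vial4 only 2 to 4 are there at a start; the rules pass over those that are not, and their reading is None.
At some moment in a run one of vial1, vial2, vial3, vial4 may be knocked a few centimetres aside while the robot is not near it.
It also fails if it takes over 210 s, if anything falls off the work surface, if the arm or the gripper's body presses on something with over 40 N, if the wrist force passes 120 N, or if a joint passes its speed limit or range.

## Working session

There is one attempt and no reset: what is moved stays moved. The work goes in short steps, Python scripts to look and compute and a shell command to move; the robot and the scene stay as the last step left them, time stands still between calls to the robot, and variables do not carry over. Pictures are saved under pics/ and viewed, and the job is handed in when it is done.

```bash
mkdir -p pics; cat > h.py <<'E'
import numpy as np,cv2
from rig import ctrl
from scipy.spatial.transform import Rotation as R
def cam(n):
    s=ctrl.observe(); im=ctrl.read_camera(n); i=ctrl.camera_info(n)
    if 'R' in i and n!='wrist': Rc=np.array(i['R']);t=np.array(i['t']); T=np.eye(4);T[:3,:3]=Rc.T;T[:3,3]=-Rc.T@t
    else:
        W=np.eye(4);W[:3,:3]=R.from_euler('xyz',s['tool_rot']).as_matrix();W[:3,3]=s['tcp_pos'];T=W@np.array(i['T_tool_cam'])
    return np.array(im),i,T
def w(T,p): return T[:3,:3]@np.array(p)+T[:3,3]
def px2w(i,T,u,v,z):
    d=T[:3,:3]@np.array([(u-i['cx'])/i['fx'],(v-i['cy'])/i['fy'],1]);return T[:3,3]+d*(z-T[2,3])/d[2]
def proj(i,T,X):
    c=T[:3,:3].T@(np.array(X)-T[:3,3]);return i['fx']*c[0]/c[2]+i['cx'],i['fy']*c[1]/c[2]+i['cy']
E
python3 - <<'E'
from h import *
s=ctrl.observe();print(s)
for n in['scene','top','wrist']:
    im,i,T=cam(n);cv2.imwrite(f'pics/{n}0.png',im);print(n,i)
    if n!='wrist':
        for o in['vial1','mixer','bar_knob','key_grip','gauge_dial','reagent','beaker','dish','bore1']:
            for r in ctrl.search_frame(n,o): print(n,o,round(r['score'],2),w(T,r['at']).round(3))
print(ctrl.observe()['clock'])
E
```

```text
{'clock': 0.0, 'joint_positions': array([ 1.09348513e+00,  4.94146227e-01,  1.34612405e+00, -1.79983858e-05,
        1.30251597e+00, -9.55122555e-02]), 'joint_velocities': array([ 0.0013349 ,  0.00128006,  0.00134296, -0.00084289, -0.0001969 ,
        0.00046109]), 'tau': array([-1.68525912e-03, -8.82158875e+01, -3.83866668e+01, -3.28386186e-04,
        1.00535707e-02,  1.80806308e-05]), 'tcp_pos': array([0.23271205, 0.57967152, 0.23072564]), 'tool_rot': array([-3.14040284e+00, -9.65601241e-05,  2.75979844e+00]), 'contact_force': array([-0.26008863,  0.71288984, -0.29690288]), 'moment': array([ 0.00287329, -0.01471522,  0.00680377]), 'width': 0.9998129920281547}
scene {'fx': 453.3313557263902, 'fy': 453.3313557263902, 'cx': 262.6643212577112, 'cy': 193.69177327262904, 'R': array([[ 0.78064636,  0.62475787,  0.01639724],
       [ 0.37459429, -0.44673857, -0.8124677 ],
       [-0.50027031,  0.64039226, -0.58277557]]), 't': array([-0.48068357, -0.11886489,  1.46477413])}
scene vial1 0.88 [ 0.555 -0.242  0.047]
scene vial1 0.78 [ 0.485 -0.37   0.041]
scene vial1 0.7 [ 0.48  -0.265  0.041
[... 1121 characters left out ...]
6   0.099]
top beaker 0.65 [0.458 0.496 0.044]
top beaker 0.6 [0.536 0.255 0.13 ]
top beaker 0.59 [ 0.744 -0.365  0.009]
top dish 0.85 [ 0.743 -0.366  0.01 ]
top bore1 0.57 [0.554 0.147 0.008]
top bore1 0.41 [ 0.471 -0.359  0.058]
wrist {'fx': 309.1193693047171, 'fy': 309.1193693047171, 'cx': 258.05561195158276, 'cy': 194.75908443273835, 'T_tool_cam': array([[ 3.09821791e-04, -9.64925704e-01, -2.62522931e-01,
         6.48708216e-02],
       [ 9.99999662e-01,  4.99033268e-04, -6.54069876e-04,
        -3.24199348e-04],
       [ 7.62136512e-04, -2.62522639e-01,  9.64925532e-01,
        -1.43698742e-01],
       [ 0.00000000e+00,  0.00000000e+00,  0.00000000e+00,
         1.00000000e+00]])}
1.05
```

View pics/scene0.png

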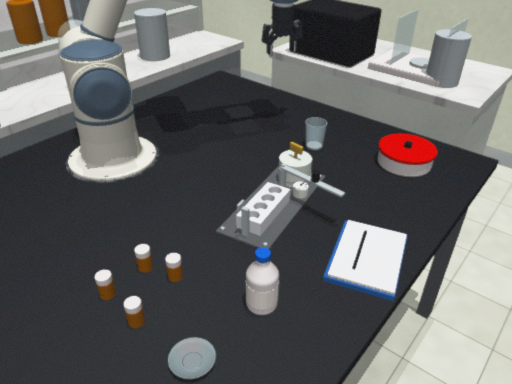

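View pics/top0.png

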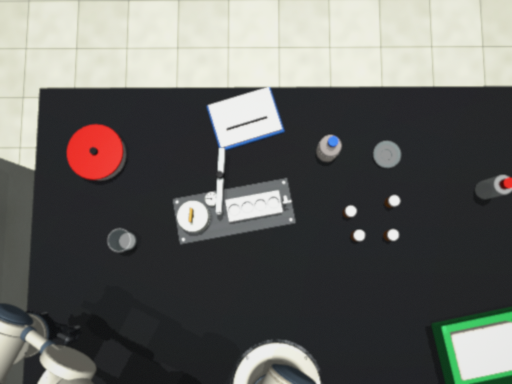

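```bash
python3 - <<'E'
import cv2
im=cv2.imread('pics/top0.png');cv2.imwrite('pics/top0m.png',cv2.resize(im[80:300,130:310],None,fx=3.0*0.9,fy=3.0*0.9,interpolation=cv2.INTER_CUBIC))
E
```

```text
(no output)
```

View pics/top0m.png

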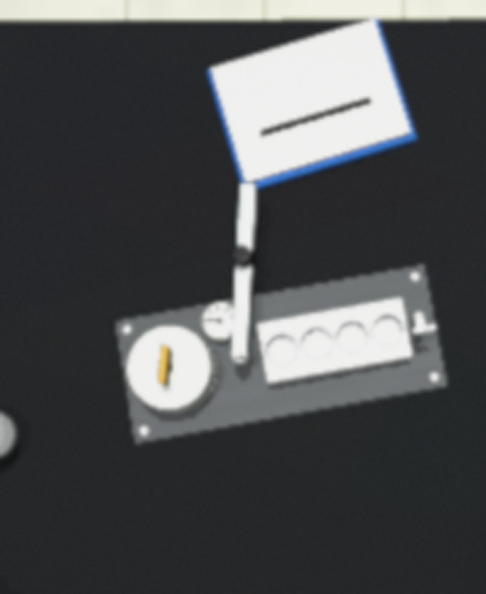

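The scene shows four amber vials (around px 105-175, 245-325), with the mixer in the centre and the bar open. The notebook, pan and other items are background. In the top view the vial caps are at (351,212), (394,201), (359,236) and (393,235). The mixer is yawed by about 10°.

```bash
cat >> h.py <<'E'
def mixfit(im,i,T,vis=None):
    o=[r for r in ctrl.outline_of('top','mixer')]
    return o
E
python3 - <<'E'
from h import *
im,i,T=cam('top')
# vial caps: bright low-sat blobs
hsv=cv2.cvtColor(im,cv2.COLOR_BGR2HSV)
m=((hsv[...,2]>150)&(hsv[...,1]<60)).astype(np.uint8)
n,l,st,ce=cv2.connectedComponentsWithStats(m)
for k in range(1,n):
    u,v=ce[k]
    if 330<u<410 and 190<v<250 and st[k,4]>20: print('vial',ce[k].round(1),st[k,4],px2w(i,T,u,v,0.060).round(4))
for r in ctrl.outline_of('top','mixer')[:3]:
    p=r['pixels'];print('mixer',r['score'],p.sum(),cv2.minAreaRect(np.argwhere(p)[:,::-1].astype(np.float32)))
    cv2.imwrite('pics/mo.png',p.astype(np.uint8)*255)
# plate gray
g=hsv[...,2]
mm=((g>60)).astype(np.uint8);mm[:175]=0;mm[250:]=0;mm[:,:165]=0;mm[:,305:]=0
n,l,st,ce=cv2.connectedComponentsWithStats(mm);k=1+np.argmax(st[1:,4])
pl=(l==k).astype(np.uint8);pl=cv2.morphologyEx(pl,cv2.MORPH_OPEN,np.ones((15,15)));
pts=np.array([px2w(i,T,u,v,0.01)[:2] for v,u in np.argwhere(pl)],np.float32)
r=cv2.minAreaRect(pts);print(r, cv2.boxPoints(r))
E
```

```text
vial [394.  200.1] 96 [ 0.5822 -0.3706  0.06  ]
vial [350.5 210.6] 95 [ 0.5495 -0.2332  0.06  ]
vial [392.9 234.4] 100 [ 0.475  -0.3632  0.06  ]
vial [359.  234.8] 99 [ 0.4737 -0.258   0.06  ]
mixer 0.59 5543 ((230.297607421875, 190.88641357421875), (86.08329010009766, 117.93089294433594), 79.93093872070312)
((0.556297242641449, 0.13626757264137268), (0.15625615417957306, 0.38565343618392944), 10.355368614196777) [[ 0.44478056  0.31190974]
 [ 0.51410294 -0.06746209]
 [ 0.6678139  -0.03937459]
 [ 0.59849155  0.33999723]]
```

View pics/wrist0.png

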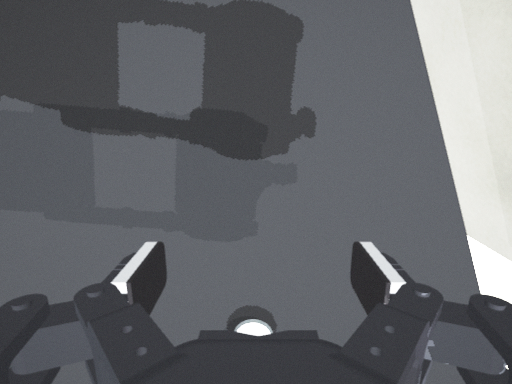

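```bash
cat >> h.py <<'E'
def plan(xyz,yaw=None,n=5,base=None):
    """print per-row tool shifts for straight line to xyz (TCP), tool down, yaw"""
    s=ctrl.observe(); p=np.array(s['tcp_pos']);a=s['tool_rot'];y0=a[2]
    if base is not None: p=np.array(base[:3]);y0=base[3]
    if yaw is None: yaw=y0
    dy=(yaw-y0+np.pi)%(2*np.pi)-np.pi
    d=(np.array(xyz)-p)/n
    for k in range(n):
        y=y0+dy*k/n
        Rm=R.from_euler('xyz',[np.pi,0,y]).as_matrix()
        print((Rm.T@d*1000).round(1),'mm rotz',round(-dy/n,4))
MX=np.array([0.5563,0.1363]);MY=0.1807
def mix(x,y):
    c,s_=np.cos(MY),np.sin(MY);return MX+np.array([c*x-s_*y,s_*x+c*y])
E
python3 - <<'E'
from h import *
b=mix(0,-.067);print(b)
plan([*b,.23],1.75,10)
E
```

```text
[0.56834112 0.07039089]
[-50.1 -34.8   0.1] mm rotz 0.101
[-53.4 -29.6   0.1] mm rotz 0.101
[-56.1 -24.    0.1] mm rotz 0.101
[-58.2 -18.3   0.1] mm rotz 0.101
[-59.8 -12.3   0.1] mm rotz 0.101
[-60.7  -6.2   0.1] mm rotz 0.101
[-61.   -0.1   0.1] mm rotz 0.101
[-60.7   6.1   0.1] mm rotz 0.101
[-59.8  12.2   0.1] mm rotz 0.101
[-58.3  18.1   0.1] mm rotz 0.101
```

```bash
python3 -m inch '[{"hand":0.085,"translation":[-0.050,-0.035,0],"rotation":[0,0,0.101]},{"hand":0.085,"translation":[-0.053,-0.030,0],"rotation":[0,0,0.101]},{"hand":0.085,"translation":[-0.056,-0.024,0],"rotation":[0,0,0.101]},{"hand":0.085,"translation":[-0.058,-0.018,0],"rotation":[0,0,0.101]},{"hand":0.085,"translation":[-0.059,-0.012,0],"rotation":[0,0,0.101]}]'
python3 -m inch '[{"hand":0.085,"translation":[-0.060,-0.006,0],"rotation":[0,0,0.101]},{"hand":0.085,"translation":[-0.061,0,0],"rotation":[0,0,0.101]},{"hand":0.085,"translation":[-0.060,0.006,0],"rotation":[0,0,0.101]},{"hand":0.085,"translation":[-0.059,0.012,0],"rotation":[0,0,0.101]},{"hand":0.085,"translation":[-0.058,0.018,0],"rotation":[0,0,0.101]}]'
python3 - <<'E'
from h import *
im,i,T=cam('wrist');cv2.imwrite('pics/w1.png',im);s=ctrl.observe();print(s['clock'],s['tcp_pos'],s['tool_rot'],s['joint_positions'])
E
```

```text
clock: 1.78
tcp_pos: [0.4004, 0.3244, 0.2315]
tool_rot: [3.141, 0.0, 2.252]
contact_force: [0.8, 0.7, -0.3]
width: 0.997
clock: 2.4
tcp_pos: [0.5669, 0.0714, 0.2315]
tool_rot: [3.141, 0.0, 1.746]
contact_force: [1.3, 0.5, 0.2]
width: 0.995
2.45 [0.57068915 0.06582178 0.23143841] [3.13905318e+00 2.65660229e-03 1.73812603e+00] [ 0.01220551  0.42100402  1.47503852 -0.00235818  1.24263153 -0.15437076]
```

View pics/w1.png

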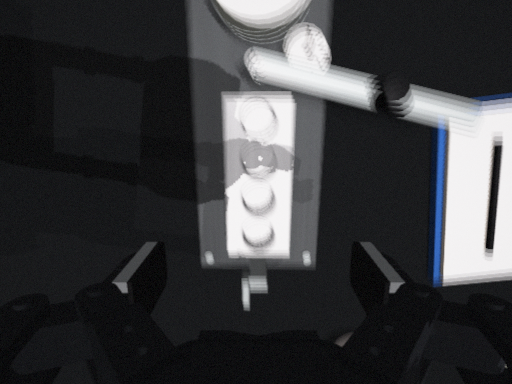

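```bash
python3 - <<'E'
from h import *
for k in range(4): im,i,T=cam('wrist')
cv2.imwrite('pics/w2.png',cv2.resize(im,None,fx=1.5,fy=1.5));cv2.imwrite('pics/w2r.png',im);np.save('T2.npy',T);s=ctrl.observe();print(s['clock'],s['tcp_pos'],s['tool_rot'],abs(s['joint_velocities']).max())
E
```

```text
2.65 [0.56560882 0.07324485 0.23111121] [-3.14107106e+00 -2.71757908e-04  1.74955276e+00] 0.023995253965652205
```

View pics/w2.png

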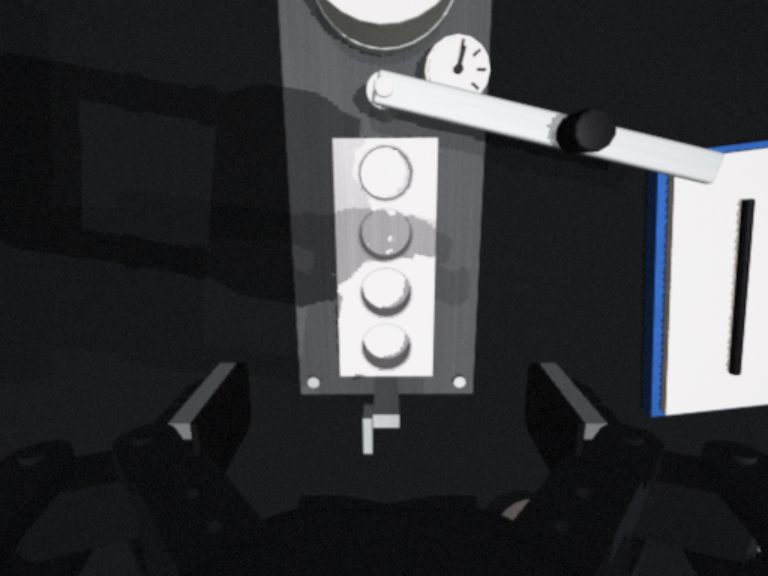

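```bash
python3 - <<'E'
from h import *
from scipy.optimize import least_squares
i=ctrl.camera_info('wrist');T=np.load('T2.npy')
P=[((332,138),-35,19,.05),((438,138),35,19,.05),((433,376),35,-153,.05),((341,377),-35,-153,.05)]+[((385.5,v),0,y,.05) for v,y in((172,-4),(231,-46),(290,-88),(343.5,-130))]+[((302,394),-75,-190,.01),((473,393),75,-190,.01)]
def f(q):
    o=[]
    for (u,v),x,y,z in P:
        c,s=np.cos(q[2]),np.sin(q[2]);X=[q[0]+(c*x-s*y)/1e3,q[1]+(s*x+c*y)/1e3,z]
        a=proj(i,T,X);o+=[a[0]-u/1.5,a[1]-v/1.5]
    return np.array(o)
r=least_squares(f,[.556,.136,.18]);print(r.x);print(r.fun.reshape(-1,2).round(1))
# knob, pivot
for z,(u,v) in ((.130,(585,128)),(.102,(385,88))): print(px2w(i,T,u/1.5,v/1.5,z))
E
```

```text
[0.55435028 0.13619991 0.18429184]
[[ 0.2 -0.6]
 [-0.3 -1.2]
 [-0.3 -1.4]
 [-0.1 -1.7]
 [-0.2  0.2]
 [ 0.1  2.1]
 [ 0.4  1.2]
 [ 0.7  1.6]
 [-0.9 -0.1]
 [ 0.4 -0.1]]
[0.64961884 0.17205869 0.13      ]
[0.54728566 0.17674194 0.102     ]
```

```bash
cat >> h.py <<'E'
MX=np.array([0.55435,0.1362]);MY=0.1843
def overlay(im,i,T,crop,f,name):
    u0,u1,v0,v1=crop
    z=cv2.resize(im[v0:v1,u0:u1],None,fx=f,fy=f,interpolation=cv2.INTER_CUBIC)
    def pl(pts,col):
        q=np.array([[(a+.5-u0)*f,(b+.5-v0)*f] for a,b in (proj(i,T,p) for p in pts)])
        cv2.polylines(z,[q.astype(np.int32)],True,col,1)
    t=np.linspace(0,2*np.pi,40)
    for y in(-.004,-.046,-.088,-.130):
        b=mix(0,y);pl([(b[0]+.018*np.cos(a),b[1]+.018*np.sin(a),.05) for a in t],(0,0,255))
    pl([(*mix(x,y),.05) for x,y in((-.035,.019),(.035,.019),(.035,-.153),(-.035,-.153))],(0,255,0))
    pl([(*mix(x,y),.01) for x,y in((-.075,.19),(.075,.19),(.075,-.19),(-.075,-.19))],(255,255,0))
    cv2.imwrite(name,z)
E
python3 - <<'E'
from h import *
im=cv2.imread('pics/w2r.png');overlay(im,ctrl.camera_info('wrist'),np.load('T2.npy'),(190,340,80,280),3,'pics/ov1.png')
E
```

```text
(no output)
```

View pics/ov1.png

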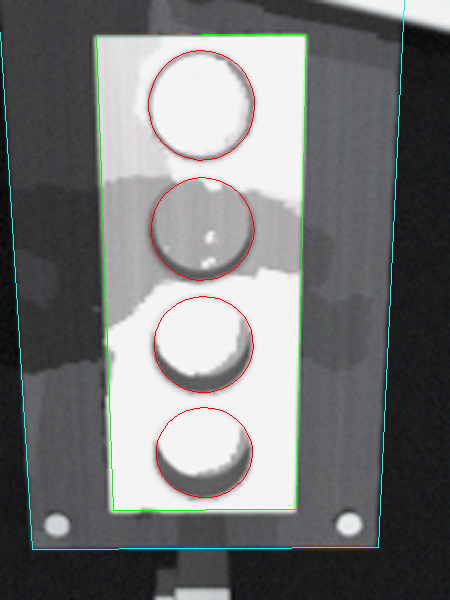

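The overlay matches the bores and block edges to within about a pixel, so mixer = (0.554, 0.136), yaw 0.184. Next, the nearest vial.

```bash
python3 - <<'E'
from h import *
plan([.5495,-.2332,.2],1.755,5)
E
```

```text
[-59.7 -14.1   6.2] mm rotz -0.0011
[-59.7 -14.1   6.2] mm rotz -0.0011
[-59.7 -14.2   6.2] mm rotz -0.0011
[-59.7 -14.3   6.2] mm rotz -0.0011
[-59.7 -14.3   6.2] mm rotz -0.0011
```

```bash
python3 -m inch '[{"hand":0.05,"translation":[-0.060,-0.014,0.006],"rotation":[0,0,0]},{"hand":0.05,"translation":[-0.060,-0.014,0.006],"rotation":[0,0,0]},{"hand":0.05,"translation":[-0.060,-0.014,0.006],"rotation":[0,0,0]},{"hand":0.05,"translation":[-0.060,-0.014,0.006],"rotation":[0,0,0]},{"hand":0.05,"translation":[-0.060,-0.014,0.006],"rotation":[0,0,0]}]'
python3 - <<'E'
from h import *
for k in range(6): im,i,T=cam('wrist')
cv2.imwrite('pics/w3.png',im);np.save('T3.npy',T);s=ctrl.observe();print(s['clock'],s['tcp_pos'],s['tool_rot'],abs(s['joint_velocities']).max())
for r in ctrl.search_frame('wrist','vial1'):print(r['score'],w(T,r['at']))
E
```

```text
clock: 3.28
tcp_pos: [0.5502, -0.2348, 0.2014]
tool_rot: [3.141, -0.0, 1.752]
contact_force: [1.1, 0.1, 0.3]
width: 0.584
3.575 [ 0.5504831  -0.23270986  0.20141267] [-3.14152319e+00 -4.20760839e-04  1.75151572e+00] 0.010195798170900258
0.79 [ 0.47536057 -0.25594252  0.06354566]
0.78 [ 0.54899107 -0.22883158  0.06006913]
0.76 [ 0.58571844 -0.35892671  0.05603453]
```

View pics/w3.png

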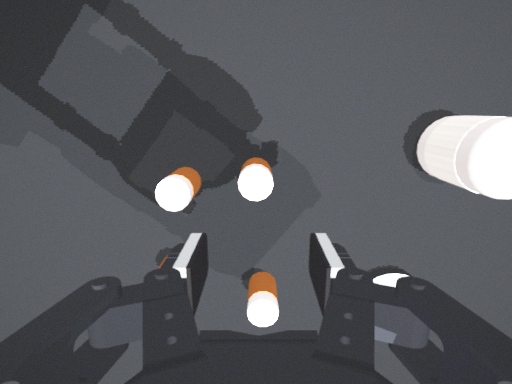

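```bash
cat >> h.py <<'E'
def caps(im,i,T,z=.057,amin=300,amax=5000):
    out=[]
    hsv=cv2.cvtColor(im,cv2.COLOR_BGR2HSV);m=((hsv[...,2]>185)&(hsv[...,1]<70)).astype(np.uint8)
    m=cv2.morphologyEx(m,cv2.MORPH_OPEN,np.ones((5,5)))
    n,l,st,ce=cv2.connectedComponentsWithStats(m)
    for k in range(1,n):
        if amin<st[k,4]<amax: print(ce[k].round(1),st[k,2:5],px2w(i,T,*ce[k],z).round(4))
E
python3 - <<'E'
from h import *
caps(cv2.imread('pics/w3.png'),ctrl.camera_info('wrist'),np.load('T3.npy'))
plan([.55,-.2332,.026],1.755,5)
E
```

```text
[255.2 182.3] [  36   37 1067] [ 0.5488 -0.2342  0.057 ]
[173.6 192.7] [  38   37 1105] [ 0.4731 -0.2585  0.057 ]
[186.3 253.8] [ 25  45 462] [ 0.4929 -0.3203  0.057 ]
[330.  253.9] [ 24  45 459] [ 0.6369 -0.2942  0.057 ]
[262.5 309.2] [ 32  35 936] [ 0.5811 -0.3704  0.057 ]
[-0.1 -0.1 35.1] mm rotz -0.0006
[-0.1 -0.1 35.1] mm rotz -0.0006
[-0.1 -0.1 35.1] mm rotz -0.0006
[-0.1 -0.1 35.1] mm rotz -0.0006
[-0.1 -0.1 35.1] mm rotz -0.0006
```

Top and wrist views agree to within 1 mm. I'll descend and grip.

```bash
python3 -m inch '[{"hand":0.05,"translation":[-0.001,-0.002,0.058],"rotation":[0,0,0]},{"hand":0.05,"translation":[0,0,0.058],"rotation":[0,0,0]},{"hand":0.05,"translation":[0,0,0.057],"rotation":[0,0,0]},{"hand":0.05,"translation":[0,0,0],"rotation":[0,0,0]},{"hand":0.02,"translation":[0,0,0],"rotation":[0,0,0]}]'
python3 -m inch '[{"hand":0.02,"translation":[0,0,0],"rotation":[0,0,0]},{"hand":0.02,"translation":[0,0,0],"rotation":[0,0,0]},{"hand":0.02,"translation":[0,0,0],"rotation":[0,0,0]},{"hand":0.02,"translation":[0,0,-0.04],"rotation":[0,0,0]},{"hand":0.02,"translation":[0,0,-0.06],"rotation":[0,0,0]}]'
python3 - <<'E'
from h import *
b=mix(0,-.130);print(b)
plan([*b,.12],1.755,5)
E
```

```text
clock: 4.25
tcp_pos: [0.5498, -0.2354, 0.0303]
tool_rot: [3.14, 0.001, 1.751]
contact_force: [0.9, -0.5, -1.1]
width: 0.384
clock: 4.88
tcp_pos: [0.5478, -0.2353, 0.1291]
tool_rot: [-3.14, -0.001, 1.75]
contact_force: [1.5, -0.5, -0.5]
width: 0.379
[0.5781736  0.00840158]
[46.9 14.6  1.8] mm rotz -0.0011
[46.9 14.7  1.8] mm rotz -0.0011
[46.9 14.7  1.8] mm rotz -0.0011
[46.8 14.8  1.8] mm rotz -0.0011
[46.8 14.8  1.8] mm rotz -0.0011
```

```bash
python3 -m inch '[{"hand":0.02,"translation":[0.047,0.0146,-0.004],"rotation":[0,0,-0.001]},{"hand":0.02,"translation":[0.047,0.0147,-0.004],"rotation":[0,0,-0.001]},{"hand":0.02,"translation":[0.047,0.0147,-0.003],"rotation":[0,0,-0.001]},{"hand":0.02,"translation":[0.047,0.0147,0],"rotation":[0,0,-0.001]},{"hand":0.02,"translation":[0.047,0.0147,0],"rotation":[0,0,0]}]'
python3 - <<'E'
from h import *
for k in range(6): im,i,T=cam('wrist')
cv2.imwrite('pics/w4.png',cv2.resize(im,None,fx=1.5,fy=1.5));np.save('T4.npy',T);s=ctrl.observe();print(s['clock'],s['tcp_pos'],s['tool_rot'],s['width'],s['contact_force'])
overlay(im,i,T,(180,330,60,384),1.8,'pics/ov4.png')
E
```

```text
clock: 5.5
tcp_pos: [0.5788, 0.0102, 0.1403]
tool_rot: [3.14, 0.0, 1.754]
contact_force: [0.5, -0.3, 0.3]
width: 0.38
5.8 [0.57857418 0.00797594 0.13977157] [3.14101706e+00 3.96633727e-04 1.75337852e+00] 0.37963598640952767 [ 0.67965126  0.38013062 -0.2877373 ]
```

View pics/w4.png

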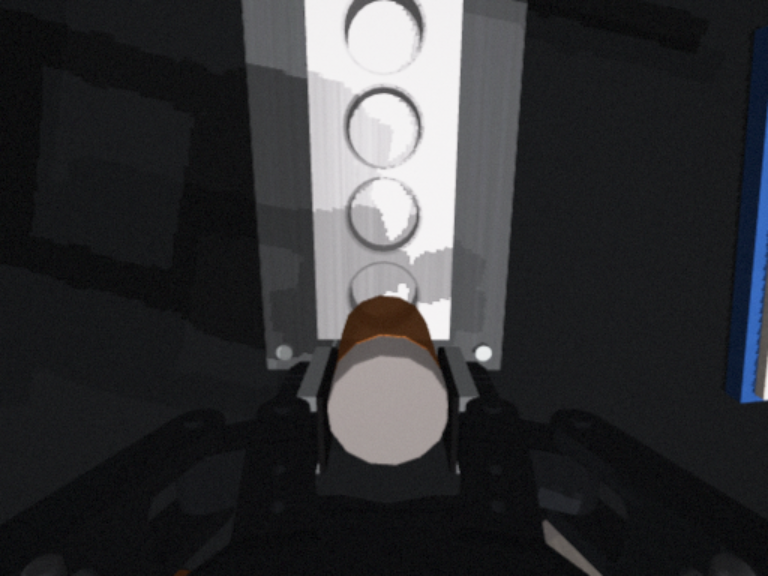

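View pics/ov4.png

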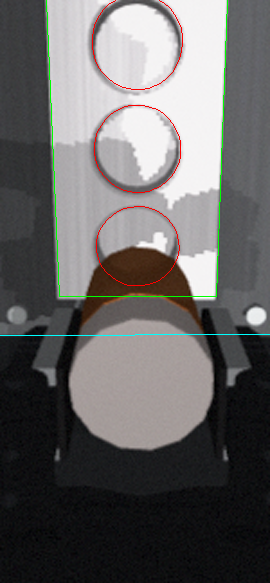

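```bash
python3 - <<'E'
from h import *
i=ctrl.camera_info('wrist');T=np.load('T4.npy');im=cv2.imread('pics/w4.png')
im=cv2.resize(im,(512,384),interpolation=cv2.INTER_AREA)
hsv=cv2.cvtColor(im,cv2.COLOR_BGR2HSV);m=((hsv[...,2]>110)&(hsv[...,1]<60)).astype(np.uint8);m[:222]=0;m[315:]=0;m[:,:216]=0;m[:,300:]=0
m=cv2.morphologyEx(m,cv2.MORPH_OPEN,np.ones((9,9)))
c=max(cv2.findContours(m,0,1)[0],key=cv2.contourArea);e=cv2.fitEllipse(c);print(e,cv2.boundingRect(c))
for z in(.169,.171,.173):
    p=px2w(i,T,*e[0],z);print(z,p, 'd mixer', R.from_euler('z',-MY).apply(p-np.array([.57857,.00798,0]))[:2])
E
```

```text
((258.2212829589844, 272.6506652832031), (71.82366943359375, 79.21324920654297), 86.82061004638672) (219, 237, 79, 72)
0.169 [0.57953962 0.00941748 0.169     ] d mixer [0.00121663 0.00123544]
0.171 [0.57933079 0.01052558 0.171     ] d mixer [0.0012144  0.00236305]
0.173 [0.57912196 0.01163369 0.173     ] d mixer [0.00121218 0.00349066]
```

```bash
python3 -m inch '[{"hand":0.02,"translation":[-0.0016,-0.0014,0.03],"rotation":[0,0,0]},{"hand":0.02,"translation":[0,0,0.022],"rotation":[0,0,0]},{"hand":0.02,"translation":[0,0,0.005],"rotation":[0,0,0]},{"hand":0.02,"translation":[0,0,0.003],"rotation":[0,0,0]},{"hand":0.02,"translation":[0,0,0.002],"rotation":[0,0,0]}]'
python3 - <<'E'
from h import *
for k in range(2): im,i,T=cam('wrist')
cv2.imwrite('pics/w5.png',im);s=ctrl.observe();print(s['clock'],s['tcp_pos'],s['contact_force'],s['moment'])
E
```

```text
clock: 6.42
tcp_pos: [0.5779, 0.0065, 0.0779]
tool_rot: [3.14, 0.0, 1.753]
contact_force: [-0.1, -0.3, -0.1]
width: 0.381
6.525 [0.57769937 0.00673822 0.07772554] [-0.04753815 -0.83084697 -0.31861177] [ 0.02285372 -0.00915022 -0.02772281]
```

View pics/w5.png

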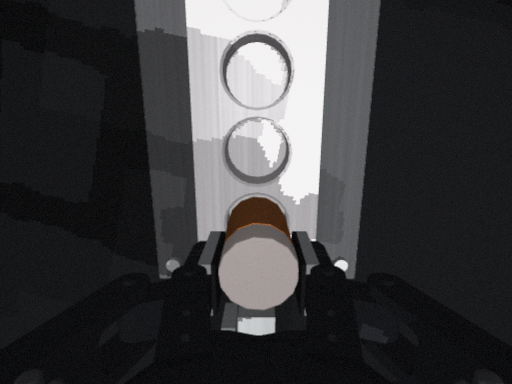

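```bash
python3 -m inch '[{"hand":0.02,"translation":[0,0,0.002],"rotation":[0,0,0]},{"hand":0.02,"translation":[0,0,0.002],"rotation":[0,0,0]},{"hand":0.02,"translation":[0,0,0.001],"rotation":[0,0,0]},{"hand":0.02,"translation":[0,0,0],"rotation":[0,0,0]},{"hand":0.02,"translation":[0,0,0],"rotation":[0,0,0]}]'

```

```text
clock: 7.15
tcp_pos: [0.5774, 0.0069, 0.0723]
tool_rot: [-3.142, -0.0, 1.754]
contact_force: [-0.0, 0.5, -0.5]
width: 0.378
```

```bash
python3 -m inch '[{"hand":0.02,"translation":[0,0,0.004],"rotation":[0,0,0]},{"hand":0.02,"translation":[0,0,0.004],"rotation":[0,0,0]},{"hand":0.02,"translation":[0,0,0.003],"rotation":[0,0,0]},{"hand":0.02,"translation":[0,0,0.002],"rotation":[0,0,0]},{"hand":0.02,"translation":[0,0,0],"rotation":[0,0,0]}]'

```

```text
clock: 7.78
tcp_pos: [0.5773, 0.0069, 0.0591]
tool_rot: [-3.141, -0.0, 1.754]
contact_force: [0.2, 0.1, -0.7]
width: 0.383
```

```bash
python3 -m inch '[{"hand":0.02,"translation":[0,0,0.0015],"rotation":[0,0,0]},{"hand":0.02,"translation":[0,0,0.001],"rotation":[0,0,0]},{"hand":0.02,"translation":[0,0,0],"rotation":[0,0,0]},{"hand":0.02,"translation":[0,0,0],"rotation":[0,0,0]},{"hand":0.05,"translation":[0,0,0],"rotation":[0,0,0]}]'
python3 -m inch '[{"hand":0.05,"translation":[0,0,0],"rotation":[0,0,0]},{"hand":0.05,"translation":[0,0,0],"rotation":[0,0,0]},{"hand":0.05,"translation":[0,0,-0.03],"rotation":[0,0,0]},{"hand":0.05,"translation":[0,0,-0.06],"rotation":[0,0,0]},{"hand":0.05,"translation":[-0.02,0,-0.03],"rotation":[0,0,0]}]'
python3 - <<'E'
from h import *
plan([.4731,-.2582,.175],1.755,5)
for k in range(3): im,i,T=cam('wrist')
cv2.imwrite('pics/w6.png',im);np.save('T6.npy',T)
im,i,T=cam('top');caps(im,i,T,.06,60,200)
E
```

```text
clock: 8.4
tcp_pos: [0.5776, 0.0068, 0.0572]
tool_rot: [3.141, 0.0, 1.754]
contact_force: [-0.5, -0.4, -0.4]
width: 0.576
clock: 9.02
tcp_pos: [0.5817, -0.0123, 0.1795]
tool_rot: [3.139, 0.001, 1.755]
contact_force: [1.3, -0.2, -0.6]
width: 0.588
[-44.4 -30.4   0.9] mm rotz 0.0
[-44.4 -30.4   0.9] mm rotz 0.0
[-44.4 -30.4   0.9] mm rotz 0.0
[-44.4 -30.4   0.9] mm rotz 0.0
[-44.4 -30.4   0.9] mm rotz 0.0
[220.7 158.6] [  6  22 114] [0.7157 0.175  0.06  ]
[393.9 200.1] [ 9  9 75] [ 0.5824 -0.3701  0.06  ]
[314.5 211.7] [ 10  16 141] [ 0.5462 -0.1206  0.06  ]
[359. 235.] [ 9  9 77] [ 0.4732 -0.258   0.06  ]
[392.9 234.4] [ 9 10 80] [ 0.475  -0.3633  0.06  ]
```

View pics/w6.png

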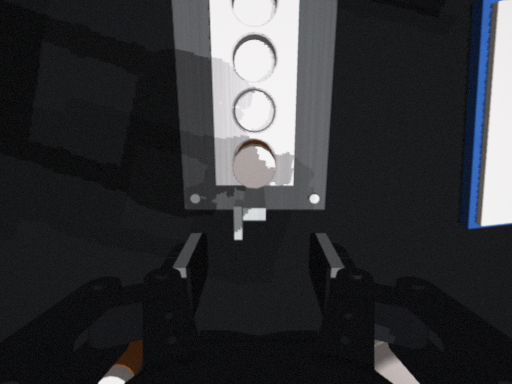

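Vial 1 is seated in bore 1: the cap at px (254,165) is round and upright. Next is the vial at (0.473, -0.258).

```bash
python3 - <<'E'
from h import *
print(ctrl.observe()['tcp_pos']);plan([.4732,-.2592,.13],1.755,5)
E
```

```text
[ 0.58105817 -0.01298911  0.17680325]
[-44.5 -30.1   9.4] mm rotz -0.0004
[-44.5 -30.2   9.4] mm rotz -0.0004
[-44.5 -30.2   9.4] mm rotz -0.0004
[-44.5 -30.2   9.4] mm rotz -0.0004
[-44.5 -30.2   9.4] mm rotz -0.0004
```

```bash
python3 -m inch '[{"hand":0.05,"translation":[-0.0445,-0.030,0.009],"rotation":[0,0,0]},{"hand":0.05,"translation":[-0.0445,-0.030,0.009],"rotation":[0,0,0]},{"hand":0.05,"translation":[-0.0445,-0.030,0.009],"rotation":[0,0,0]},{"hand":0.05,"translation":[-0.0445,-0.030,0.009],"rotation":[0,0,0]},{"hand":0.05,"translation":[-0.0445,-0.030,0.009],"rotation":[0,0,0]}]'
python3 - <<'E'
from h import *
for k in range(4): im,i,T=cam('wrist')
cv2.imwrite('pics/w7.png',im);s=ctrl.observe();print(s['clock'],s['tcp_pos'],s['tool_rot'])
caps(im,i,T)
E
```

```text
clock: 9.85
tcp_pos: [0.4726, -0.2595, 0.1301]
tool_rot: [-3.14, -0.002, 1.754]
contact_force: [1.1, -0.7, 0.2]
width: 0.585
10.05 [ 0.47306548 -0.25886237  0.13044392] [-3.13985549e+00 -2.01241616e-03  1.75187395e+00]
[258.1 201.1] [  47   49 1832] [ 0.4729 -0.2584  0.057 ]
[186.3 254.1] [ 25  45 479] [ 0.4263 -0.3099  0.057 ]
[329.8 253.6] [ 25  45 472] [ 0.5344 -0.2897  0.057 ]
[237.4 316.8] [  42   37 1252] [ 0.4739 -0.3578  0.057 ]
[498.8 316.1] [ 33  38 804] [ 0.6824 -0.3189  0.057 ]
```

View pics/w7.png

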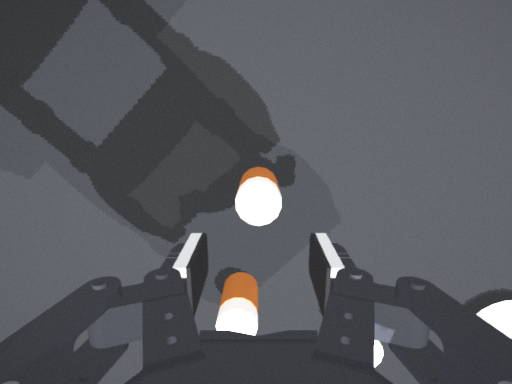

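```bash
python3 -m inch '[{"hand":0.05,"translation":[-0.0005,0,0.055],"rotation":[0,0,0]},{"hand":0.05,"translation":[0,0,0.0455],"rotation":[0,0,0]},{"hand":0.05,"translation":[0,0,0],"rotation":[0,0,0]},{"hand":0.02,"translation":[0,0,0],"rotation":[0,0,0]},{"hand":0.02,"translation":[0,0,0],"rotation":[0,0,0]}]'
python3 -m inch '[{"hand":0.02,"translation":[0,0,0],"rotation":[0,0,0]},{"hand":0.02,"translation":[0,0,0],"rotation":[0,0,0]},{"hand":0.02,"translation":[0,0,-0.02],"rotation":[0,0,0]},{"hand":0.02,"translation":[0,0,-0.05],"rotation":[0,0,0]},{"hand":0.02,"translation":[0,0,-0.05],"rotation":[0,0,0]}]'
python3 - <<'E'
from h import *
cam('wrist')
s=ctrl.observe();print(s['clock'],s['tcp_pos'],s['width'])
b=mix(0,-.088)+[-.0008,-.0016];print(b)
plan([*b,.14],1.755,6)
E
```

```text
clock: 10.68
tcp_pos: [0.4752, -0.2597, 0.033]
tool_rot: [3.14, 0.002, 1.754]
contact_force: [-0.5, 0.3, -0.0]
width: 0.384
clock: 11.3
tcp_pos: [0.4739, -0.2593, 0.1528]
tool_rot: [-3.141, -0.0, 1.754]
contact_force: [1.4, -1.6, -1.7]
width: 0.378
11.35 [ 0.47608042 -0.26073281  0.15892084] 0.3822549803177821
[0.56967674 0.0480903 ]
[47.8 24.7  3.2] mm rotz -0.0002
[47.8 24.7  3.2] mm rotz -0.0002
[47.8 24.7  3.2] mm rotz -0.0002
[47.8 24.7  3.2] mm rotz -0.0002
[47.8 24.7  3.2] mm rotz -0.0002
[47.7 24.8  3.2] mm rotz -0.0002
```

```bash
python3 - <<'E'
from h import *
for k in range(3):cam('wrist')
s=ctrl.observe();print(s['clock'],s['tcp_pos'],s['width'])
b=mix(0,-.088)+[-.0008,-.0016]
plan([*b,.14],1.755,6)
E
```

```text
11.5 [ 0.47447719 -0.25964959  0.15234993] 0.3780109042608167
[47.5 24.9  2.1] mm rotz -0.0002
[47.5 24.9  2.1] mm rotz -0.0002
[47.5 25.   2.1] mm rotz -0.0002
[47.5 25.   2.1] mm rotz -0.0002
[47.5 25.   2.1] mm rotz -0.0002
[47.5 25.   2.1] mm rotz -0.0002
```

```bash
python3 -m inch '[{"hand":0.02,"translation":[0.0555,0.029,0],"rotation":[0,0,0]},{"hand":0.02,"translation":[0.0555,0.029,0],"rotation":[0,0,0]},{"hand":0.02,"translation":[0.0555,0.029,0],"rotation":[0,0,0]},{"hand":0.02,"translation":[0.0555,0.029,0],"rotation":[0,0,0]},{"hand":0.02,"translation":[0.0555,0.029,0],"rotation":[0,0,0]}]'
python3 - <<'E'
from h import *
for k in range(6): im,i,T=cam('wrist')
s=ctrl.observe();print(s['clock'],s['tcp_pos'],s['width'])
cv2.imwrite('pics/w8.png',im)
b=mix(0,-.088)+[-.0008,-.0016]
plan([*b,.085],1.755,1)
E
```

```text
clock: 12.12
tcp_pos: [0.5657, 0.0413, 0.15]
tool_rot: [-3.14, -0.0, 1.754]
contact_force: [1.1, -1.4, -0.5]
width: 0.382
12.425 [0.56533008 0.03862077 0.15043353] 0.3808628487927009
[ 8.5  6.  65.4] mm rotz -0.0016
```

View pics/w8.png

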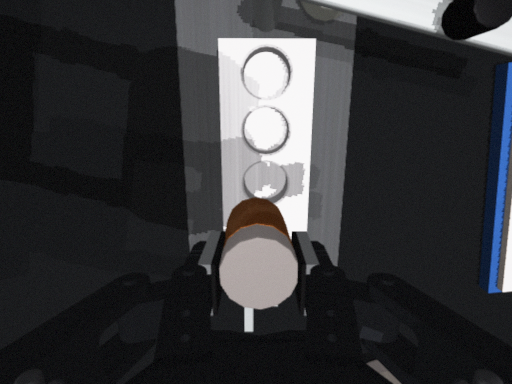

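```bash
python3 -m inch '[{"hand":0.02,"translation":[0.0085,0.006,0.03],"rotation":[0,0,0]},{"hand":0.02,"translation":[0,0,0.025],"rotation":[0,0,0]},{"hand":0.02,"translation":[0,0,0.008],"rotation":[0,0,0]},{"hand":0.02,"translation":[0,0,0.006],"rotation":[0,0,0]},{"hand":0.02,"translation":[0,0,0.002],"rotation":[0,0,0]}]'
python3 - <<'E'
from h import *
cam('wrist');s=ctrl.observe();print(s['clock'],s['tcp_pos'],s['width'])
b=mix(0,-.088)+[-.0008,-.0016]
plan([*b,.074],1.755,1)
E
```

```text
clock: 13.05
tcp_pos: [0.5706, 0.0483, 0.0806]
tool_rot: [3.141, 0.0, 1.753]
contact_force: [-0.1, 0.3, -0.9]
width: 0.38
13.1 [0.57062311 0.04843922 0.08054405] 0.3782189793039861
[-0.2 -1.   6.5] mm rotz -0.0016
```

```bash
python3 -m inch '[{"hand":0.02,"translation":[0,-0.001,0],"rotation":[0,0,0]},{"hand":0.02,"translation":[0,0,0.003],"rotation":[0,0,0]},{"hand":0.02,"translation":[0,0,0.002],"rotation":[0,0,0]},{"hand":0.02,"translation":[0,0,0.002],"rotation":[0,0,0]},{"hand":0.02,"translation":[0,0,0],"rotation":[0,0,0]}]'

```

```text
clock: 13.72
tcp_pos: [0.5696, 0.0486, 0.0732]
tool_rot: [3.141, -0.0, 1.754]
contact_force: [0.9, 1.4, -2.2]
width: 0.38
```

```bash
python3 -m inch '[{"hand":0.02,"translation":[0,0,0.002],"rotation":[0,0,0]},{"hand":0.02,"translation":[0,0,0.002],"rotation":[0,0,0]},{"hand":0.02,"translation":[0,0,0.002],"rotation":[0,0,0]},{"hand":0.02,"translation":[0,0,0],"rotation":[0,0,0]},{"hand":0.02,"translation":[0,0,0],"rotation":[0,0,0]}]'
python3 -m inch '[{"hand":0.02,"translation":[0,0,0.003],"rotation":[0,0,0]},{"hand":0.02,"translation":[0,0,0.003],"rotation":[0,0,0]},{"hand":0.02,"translation":[0,0,0.002],"rotation":[0,0,0]},{"hand":0.02,"translation":[0,0,0],"rotation":[0,0,0]},{"hand":0.02,"translation":[0,0,0],"rotation":[0,0,0]}]'

```

```text
clock: 14.35
tcp_pos: [0.5695, 0.0486, 0.0672]
tool_rot: [3.142, -0.0, 1.754]
contact_force: [2.0, 1.4, -2.3]
width: 0.381
clock: 14.98
tcp_pos: [0.5695, 0.0485, 0.0602]
tool_rot: [3.141, 0.0, 1.754]
contact_force: [-3.6, 1.4, 20.8]
width: 0.382
```

Contact at TCP z 0.060 is the bore floor, since this grasp was about 2 mm higher on the vial. Releasing.

```bash
python3 -m inch '[{"hand":0.05,"translation":[0,0,-0.001],"rotation":[0,0,0]},{"hand":0.05,"translation":[0,0,0],"rotation":[0,0,0]},{"hand":0.05,"translation":[0,0,0],"rotation":[0,0,0]},{"hand":0.05,"translation":[0,0,-0.03],"rotation":[0,0,0]},{"hand":0.05,"translation":[-0.01,0,-0.055],"rotation":[0,0,0]}]'
python3 - <<'E'
from h import *
for k in range(4): im,i,T=cam('wrist')
cv2.imwrite('pics/w9.png',im)
print(ctrl.observe()['tcp_pos'])
im,i,T=cam('top');caps(im,i,T,.06,60,200)
E
```

```text
clock: 15.6
tcp_pos: [0.5698, 0.039, 0.1446]
tool_rot: [-3.137, -0.001, 1.754]
contact_force: [1.2, -0.7, 0.4]
width: 0.585
[0.57165387 0.03854016 0.14605419]
[220.7 158.6] [  6  22 114] [0.7157 0.175  0.06  ]
[393.9 200.1] [ 9  9 75] [ 0.5824 -0.3701  0.06  ]
[233.8 211.4] [ 12  15 151] [0.5474 0.1323 0.06  ]
[245.6 211.6] [ 10  12 115] [0.5465 0.0951 0.06  ]
[291.9 213.2] [  9  15 131] [ 0.5414 -0.0501  0.06  ]
[392.9 234.4] [ 9 10 80] [ 0.475  -0.3633  0.06  ]
[314.2 378.8] [11 11 93] [ 0.0425 -0.1123  0.06  ]
```

View pics/w9.png

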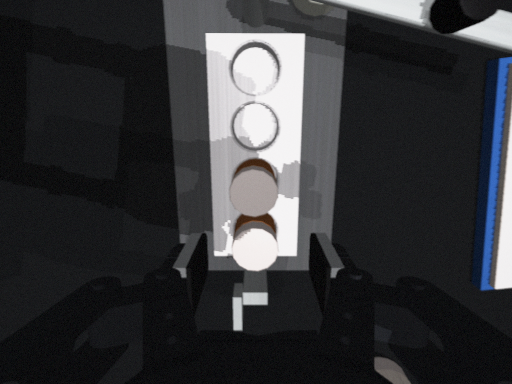

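Both vials are seated (caps at px (254,190) and (255,245)). Next is the vial at (0.475, -0.363).

```bash
python3 - <<'E'
from h import *
plan([.4747,-.3635,.14],1.755,7)
E
```

```text
[-54.  -24.    0.7] mm rotz -0.0002
[-54.  -24.    0.7] mm rotz -0.0002
[-54.  -24.    0.7] mm rotz -0.0002
[-54.  -24.    0.7] mm rotz -0.0002
[-54.  -24.    0.7] mm rotz -0.0002
[-54.  -24.    0.7] mm rotz -0.0002
[-54.  -24.    0.7] mm rotz -0.0002
```

```bash
python3 -m inch '[{"hand":0.05,"translation":[-0.054,-0.024,0],"rotation":[0,0,0]},{"hand":0.05,"translation":[-0.054,-0.024,0],"rotation":[0,0,0]},{"hand":0.05,"translation":[-0.054,-0.024,0],"rotation":[0,0,0]},{"hand":0.05,"translation":[-0.054,-0.024,0],"rotation":[0,0,0]},{"hand":0.05,"translation":[-0.054,-0.024,0],"rotation":[0,0,0]}]'
python3 -m inch '[{"hand":0.05,"translation":[-0.054,-0.024,0.002],"rotation":[0,0,0]},{"hand":0.05,"translation":[-0.054,-0.024,0.002],"rotation":[0,0,0]},{"hand":0.05,"translation":[0,0,0],"rotation":[0,0,0]},{"hand":0.05,"translation":[0,0,0],"rotation":[0,0,0]},{"hand":0.05,"translation":[0,0,0],"rotation":[0,0,0]}]'
python3 - <<'E'
from h import *
for k in range(2): im,i,T=cam('wrist')
cv2.imwrite('pics/w10.png',im);s=ctrl.observe();print(s['clock'],s['tcp_pos'],s['tool_rot'])
caps(im,i,T)
plan([.475,-.3640,.03],1.755,2)
E
```

```text
clock: 16.48
tcp_pos: [0.5011, -0.2499, 0.1439]
tool_rot: [-3.14, -0.002, 1.754]
contact_force: [1.2, 0.1, 0.6]
width: 0.588
clock: 17.1
tcp_pos: [0.4749, -0.3622, 0.1407]
tool_rot: [-3.141, -0.001, 1.755]
contact_force: [-0.7, -0.2, -0.2]
width: 0.588
17.2 [ 0.47512102 -0.36244058  0.14114176] [-3.14130388e+00 -4.62059641e-04  1.75520810e+00]
[255.  200.8] [  45   46 1646] [ 0.474 -0.364  0.057]
[500.5 245.5] [  27   74 1456] [ 0.6734 -0.3646  0.057 ]
[385.8 233.3] [  49   46 1740] [ 0.5804 -0.3713  0.057 ]
[186.3 253.8] [ 25  45 463] [ 0.4276 -0.4179  0.057 ]
[329.8 253.7] [ 25  45 468] [ 0.5412 -0.3965  0.057 ]
[-0.8 -0.2 55.6] mm rotz 0.0001
[-0.8 -0.2 55.6] mm rotz 0.0001
```

View pics/w10.png

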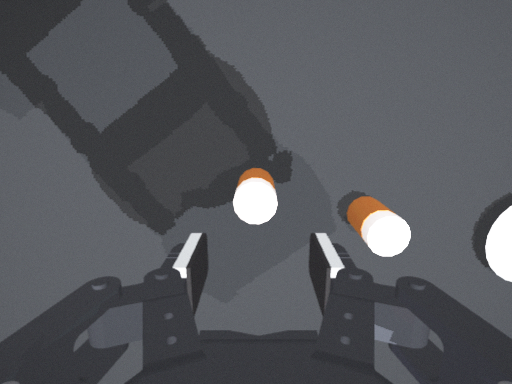

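```bash
python3 -m inch '[{"hand":0.05,"translation":[-0.0024,-0.0014,0.055],"rotation":[0,0,0]},{"hand":0.05,"translation":[0,0,0.056],"rotation":[0,0,0]},{"hand":0.05,"translation":[0,0,0],"rotation":[0,0,0]},{"hand":0.05,"translation":[0,0,0],"rotation":[0,0,0]},{"hand":0.02,"translation":[0,0,0],"rotation":[0,0,0]}]'
python3 -m inch '[{"hand":0.02,"translation":[0,0,0],"rotation":[0,0,0]},{"hand":0.02,"translation":[0,0,0],"rotation":[0,0,0]},{"hand":0.02,"translation":[0,0,0],"rotation":[0,0,0]},{"hand":0.02,"translation":[0,0,-0.05],"rotation":[0,0,0]},{"hand":0.02,"translation":[0,0,-0.06],"rotation":[0,0,0]}]'
python3 - <<'E'
from h import *
b=mix(0,-.046)+[-.0008,-.0016];print(b)
for k in range(3):cam('wrist')
s=ctrl.observe();print(s['clock'],s['tcp_pos'],s['width']);plan([*b,.14],1.755,8)
E
```

```text
clock: 17.82
tcp_pos: [0.475, -0.367, 0.0327]
tool_rot: [3.14, 0.003, 1.754]
contact_force: [-2.5, -0.8, 8.5]
width: 0.388
clock: 18.45
tcp_pos: [0.4737, -0.366, 0.1426]
tool_rot: [3.142, 0.0, 1.754]
contact_force: [1.5, 0.0, -0.5]
width: 0.379
[0.56197989 0.08937902]
18.6 [ 0.47564518 -0.36767013  0.14523771] 0.3796305148376619
[54.2 21.   0.7] mm rotz -0.0001
[54.2 21.   0.7] mm rotz -0.0001
[54.2 21.   0.7] mm rotz -0.0001
[54.2 21.   0.7] mm rotz -0.0001
[54.2 21.   0.7] mm rotz -0.0001
[54.2 21.1  0.7] mm rotz -0.0001
[54.2 21.1  0.7] mm rotz -0.0001
[54.2 21.1  0.7] mm rotz -0.0001
```

```bash
python3 -m inch '[{"hand":0.02,"translation":[0.054,0.021,0],"rotation":[0,0,0]},{"hand":0.02,"translation":[0.054,0.021,0],"rotation":[0,0,0]},{"hand":0.02,"translation":[0.054,0.021,0],"rotation":[0,0,0]},{"hand":0.02,"translation":[0.054,0.021,0],"rotation":[0,0,0]},{"hand":0.02,"translation":[0.054,0.021,0],"rotation":[0,0,0]}]'
python3 -m inch '[{"hand":0.02,"translation":[0.054,0.021,0],"rotation":[0,0,0]},{"hand":0.02,"translation":[0.054,0.021,0],"rotation":[0,0,0]},{"hand":0.02,"translation":[0.050,0.020,0],"rotation":[0,0,0]},{"hand":0.02,"translation":[0,0,0],"rotation":[0,0,0]},{"hand":0.02,"translation":[0,0,0],"rotation":[0,0,0]}]'
python3 - <<'E'
from h import *
for k in range(2): im,i,T=cam('wrist')
s=ctrl.observe();print(s['clock'],s['tcp_pos'],s['width'])
cv2.imwrite('pics/w11.png',im)
b=mix(0,-.046)+[-.0008,-.0016]
plan([*b,.085],1.755,1)
E
```

```text
clock: 19.23
tcp_pos: [0.528, -0.0797, 0.1406]
tool_rot: [3.141, 0.0, 1.754]
contact_force: [1.1, -0.3, -1.3]
width: 0.381
clock: 19.85
tcp_pos: [0.5599, 0.085, 0.1403]
tool_rot: [-3.141, 0.0, 1.755]
contact_force: [-0.2, -0.6, -0.4]
width: 0.379
19.95 [0.55996294 0.0840974  0.14034734] 0.3801268346936956
[ 4.8  2.9 55.3] mm rotz -0.0023
```

View pics/w11.png

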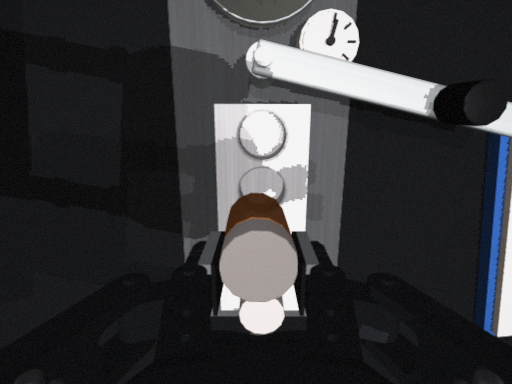

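```bash
cat >> h.py <<'E'
def held(im):
    hsv=cv2.cvtColor(im,cv2.COLOR_BGR2HSV)
    m=((hsv[...,2]>110)&(hsv[...,2]<205)&(hsv[...,1]<60)).astype(np.uint8);m[:222]=0;m[315:]=0;m[:,:216]=0;m[:,300:]=0
    m=cv2.morphologyEx(m,cv2.MORPH_OPEN,np.ones((9,9)))
    c=max(cv2.findContours(m,0,1)[0],key=cv2.contourArea);return cv2.fitEllipse(c),cv2.boundingRect(c)
E
python3 - <<'E'
from h import *
for f in('w8','w11','w5'):print(held(cv2.imread(f'pics/{f}.png')))
E
```

```text
(((258.4265441894531, 272.4971923828125), (71.16250610351562, 78.2222900390625), 85.09806060791016), (220, 237, 78, 72))
(((258.4241027832031, 265.6361389160156), (71.59683227539062, 78.09591674804688), 85.95106506347656), (220, 230, 78, 72))
(((258.2264099121094, 272.8376159667969), (72.01016235351562, 79.25537109375), 86.06163024902344), (219, 237, 79, 73))
```

```bash
python3 -m inch '[{"hand":0.02,"translation":[0.0021,0.0028,0.03],"rotation":[0,0,0]},{"hand":0.02,"translation":[0,0,0.020],"rotation":[0,0,0]},{"hand":0.02,"translation":[0,0,0.007],"rotation":[0,0,0]},{"hand":0.02,"translation":[0,0,0.003],"rotation":[0,0,0]},{"hand":0.02,"translation":[0,0,0],"rotation":[0,0,0]}]'
python3 - <<'E'
from h import *
im,i,T=cam('wrist');s=ctrl.observe();print(s['clock'],s['tcp_pos'],s['contact_force'])
b=mix(0,-.046)+[-.0008,-.0016]
plan([*b,.074],1.755,1)
cv2.imwrite('pics/w12.png',im)
E
```

```text
clock: 20.58
tcp_pos: [0.5629, 0.0874, 0.0808]
tool_rot: [3.141, 0.0, 1.753]
contact_force: [-0.2, 0.0, -1.3]
width: 0.381
20.625 [0.56293897 0.08748132 0.08090029] [ 0.10932309  0.93316204 -0.42371097]
[ 2.  -0.6  6.9] mm rotz -0.0015
```

View pics/w12.png

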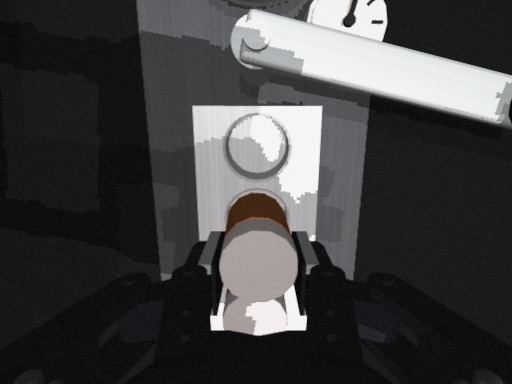

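```bash
python3 -m inch '[{"hand":0.02,"translation":[0,-0.0006,0.002],"rotation":[0,0,0]},{"hand":0.02,"translation":[0,0,0.002],"rotation":[0,0,0]},{"hand":0.02,"translation":[0,0,0.002],"rotation":[0,0,0]},{"hand":0.02,"translation":[0,0,0],"rotation":[0,0,0]},{"hand":0.02,"translation":[0,0,0],"rotation":[0,0,0]}]'

```

```text
clock: 21.25
tcp_pos: [0.5621, 0.0876, 0.0743]
tool_rot: [3.141, 0.0, 1.754]
contact_force: [1.8, 0.5, -1.5]
width: 0.379
```

```bash
python3 -m inch '[{"hand":0.02,"translation":[0,0,0.003],"rotation":[0,0,0]},{"hand":0.02,"translation":[0,0,0.003],"rotation":[0,0,0]},{"hand":0.02,"translation":[0,0,0.003],"rotation":[0,0,0]},{"hand":0.02,"translation":[0,0,0.002],"rotation":[0,0,0]},{"hand":0.02,"translation":[0,0,0],"rotation":[0,0,0]}]'

```

```text
clock: 21.88
tcp_pos: [0.562, 0.0875, 0.0631]
tool_rot: [-3.142, -0.0, 1.754]
contact_force: [2.6, -0.1, -2.1]
width: 0.383
```

```bash
python3 -m inch '[{"hand":0.02,"translation":[0,0,0.0015],"rotation":[0,0,0]},{"hand":0.02,"translation":[0,0,0.001],"rotation":[0,0,0]},{"hand":0.02,"translation":[0,0,0.001],"rotation":[0,0,0]},{"hand":0.02,"translation":[0,0,0],"rotation":[0,0,0]},{"hand":0.02,"translation":[0,0,0],"rotation":[0,0,0]}]'

```

```text
clock: 22.5
tcp_pos: [0.5621, 0.0876, 0.0607]
tool_rot: [3.141, 0.0, 1.754]
contact_force: [-3.3, -0.1, 18.5]
width: 0.382
```

Floor contact again (18 N). Releasing and lifting.

```bash
python3 -m inch '[{"hand":0.05,"translation":[0,0,-0.001],"rotation":[0,0,0]},{"hand":0.05,"translation":[0,0,0],"rotation":[0,0,0]},{"hand":0.05,"translation":[0,0,0],"rotation":[0,0,0]},{"hand":0.05,"translation":[0,0,-0.03],"rotation":[0,0,0]},{"hand":0.05,"translation":[-0.01,0,-0.055],"rotation":[0,0,0]}]'
python3 - <<'E'
from h import *
im,i,T=cam('top');caps(im,i,T,.06,60,200)
for k in range(3): im,i,T=cam('wrist')
cv2.imwrite('pics/w13.png',im)
print(ctrl.observe()['tcp_pos']);plan([.5820,-.3713,.14],1.755,8)
E
```

```text
clock: 23.12
tcp_pos: [0.5624, 0.0779, 0.1451]
tool_rot: [-3.137, -0.001, 1.754]
contact_force: [1.0, -0.6, -0.2]
width: 0.587
[221. 155.] [ 5 15 75] [0.7275 0.174  0.06  ]
[393.9 200.1] [ 9  9 75] [ 0.5824 -0.3701  0.06  ]
[275.2 214.1] [  9  15 122] [0.5385 0.0025 0.06  ]
[218.1 216.3] [  9  15 127] [0.532  0.1814 0.06  ]
[233. 215.] [ 9  9 81] [0.536  0.1346 0.06  ]
[0.56422229 0.07759501 0.14660322]
[-55.6  -8.    0.8] mm rotz -0.0002
[-55.6  -8.    0.8] mm rotz -0.0002
[-55.6  -8.    0.8] mm rotz -0.0002
[-55.6  -8.    0.8] mm rotz -0.0002
[-55.6  -8.1   0.8] mm rotz -0.0002
[-55.6  -8.1   0.8] mm rotz -0.0002
[-55.6  -8.1   0.8] mm rotz -0.0002
[-55.6  -8.1   0.8] mm rotz -0.0002
```

View pics/w13.png

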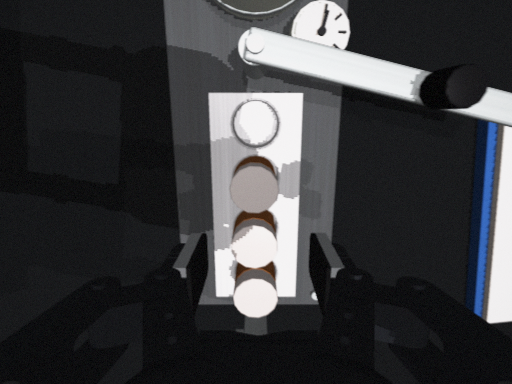

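Three are home. The last vial is at (0.582, -0.370).

```bash
python3 -m inch '[{"hand":0.05,"translation":[-0.0555,-0.008,0],"rotation":[0,0,0]},{"hand":0.05,"translation":[-0.0555,-0.008,0],"rotation":[0,0,0]},{"hand":0.05,"translation":[-0.0555,-0.008,0],"rotation":[0,0,0]},{"hand":0.05,"translation":[-0.0555,-0.008,0],"rotation":[0,0,0]},{"hand":0.05,"translation":[-0.0555,-0.008,0],"rotation":[0,0,0]}]'
python3 -m inch '[{"hand":0.05,"translation":[-0.0555,-0.008,0],"rotation":[0,0,0]},{"hand":0.05,"translation":[-0.0555,-0.008,0],"rotation":[0,0,0]},{"hand":0.05,"translation":[-0.0555,-0.008,0.002],"rotation":[0,0,0]},{"hand":0.05,"translation":[0,0,0],"rotation":[0,0,0]},{"hand":0.05,"translation":[0,0,0],"rotation":[0,0,0]}]'
python3 - <<'E'
from h import *
for k in range(3): im,i,T=cam('wrist')
cv2.imwrite('pics/w14.png',im);s=ctrl.observe();print(s['clock'],s['tcp_pos'],s['tool_rot'])
caps(im,i,T)
E
```

```text
clock: 23.95
tcp_pos: [0.5742, -0.2038, 0.1443]
tool_rot: [-3.14, -0.001, 1.754]
contact_force: [0.8, 0.1, 0.3]
width: 0.584
clock: 24.58
tcp_pos: [0.581, -0.3697, 0.1423]
tool_rot: [-3.14, -0.002, 1.754]
contact_force: [0.3, 0.5, -0.5]
width: 0.59
24.725 [ 0.5817345  -0.36907286  0.14342163] [-3.14101167e+00 -8.12874343e-04  1.75514179e+00]
[256.  201.7] [  43   45 1524] [ 0.5814 -0.372   0.057 ]
```

View pics/w14.png

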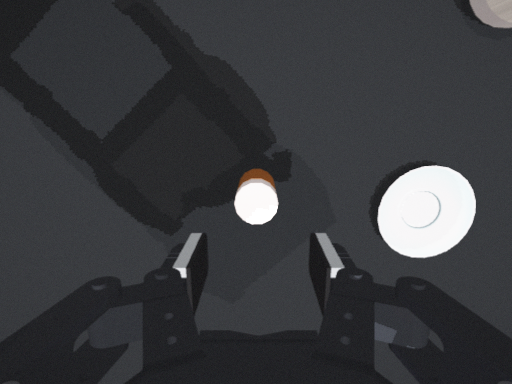

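```bash
python3 -m inch '[{"hand":0.05,"translation":[-0.0025,-0.0005,0.056],"rotation":[0,0,0]},{"hand":0.05,"translation":[0,0,0.056],"rotation":[0,0,0]},{"hand":0.05,"translation":[0,0,0],"rotation":[0,0,0]},{"hand":0.05,"translation":[0,0,0],"rotation":[0,0,0]},{"hand":0.02,"translation":[0,0,0],"rotation":[0,0,0]}]'
python3 -m inch '[{"hand":0.02,"translation":[0,0,0],"rotation":[0,0,0]},{"hand":0.02,"translation":[0,0,0],"rotation":[0,0,0]},{"hand":0.02,"translation":[0,0,0],"rotation":[0,0,0]},{"hand":0.02,"translation":[0,0,-0.05],"rotation":[0,0,0]},{"hand":0.02,"translation":[0,0,-0.06],"rotation":[0,0,0]}]'
python3 - <<'E'
from h import *
b=mix(0,-.004)+[-.0008,-.0016];print(b)
for k in range(3):im,i,T=cam('wrist')
print(held(im))
s=ctrl.observe();print(s['clock'],s['tcp_pos'],s['width']);plan([*b,.14],1.755,9)
E
```

```text
clock: 25.35
tcp_pos: [0.5829, -0.3738, 0.0345]
tool_rot: [3.139, 0.003, 1.754]
contact_force: [-3.6, -0.8, 8.6]
width: 0.388
clock: 25.98
tcp_pos: [0.5815, -0.3729, 0.1441]
tool_rot: [3.142, -0.0, 1.754]
contact_force: [1.2, -1.0, -0.5]
width: 0.381
[0.55428303 0.13066774]Traceback (most recent call last):
  File "<stdin>", line 4, in <module>
  File "h.py", line 56, in held
    c=max(cv2.findContours(m,0,1)[0],key=cv2.contourArea);return cv2.fitEllipse(c),cv2.boundingRect(c)
ValueError: max() iterable argument is empty
```

```bash
python3 -m inch '[{"hand":0.02,"translation":[0.0555,0.0073,0],"rotation":[0,0,0]},{"hand":0.02,"translation":[0.0555,0.0073,0],"rotation":[0,0,0]},{"hand":0.02,"translation":[0.0555,0.0073,0],"rotation":[0,0,0]},{"hand":0.02,"translation":[0.0555,0.0073,0],"rotation":[0,0,0]},{"hand":0.02,"translation":[0.0555,0.0073,0],"rotation":[0,0,0]}]'
python3 -m inch '[{"hand":0.02,"translation":[0.0555,0.0073,0],"rotation":[0,0,0]},{"hand":0.02,"translation":[0.0555,0.0073,0],"rotation":[0,0,0]},{"hand":0.02,"translation":[0.0555,0.0073,0],"rotation":[0,0,0]},{"hand":0.02,"translation":[0.050,0.0073,0],"rotation":[0,0,0]},{"hand":0.02,"translation":[0,0,0],"rotation":[0,0,0]}]'
python3 - <<'E'
from h import *
for k in range(4): im,i,T=cam('wrist')
s=ctrl.observe();print(s['clock'],s['tcp_pos'],s['width'])
cv2.imwrite('pics/w15.png',im)
b=mix(0,-.004)+[-.0008,-.0016]
plan([*b,.085],1.755,1)
print(held(im))
E
```

```text
clock: 26.75
tcp_pos: [0.5666, -0.0918, 0.1419]
tool_rot: [3.141, 0.0, 1.754]
contact_force: [0.5, 0.7, -0.3]
width: 0.382
clock: 27.38
tcp_pos: [0.5557, 0.1278, 0.1418]
tool_rot: [3.141, -0.0, 1.758]
contact_force: [0.8, -0.4, -0.3]
width: 0.374
27.575 [0.55633708 0.12383478 0.14178273] 0.3785045755450161
[ 7.1 -0.8 56.8] mm rotz -0.0019
(((258.5533447265625, 265.15087890625), (70.53427124023438, 76.80593872070312), 82.73971557617188), (221, 230, 76, 71))
```

View pics/w15.png

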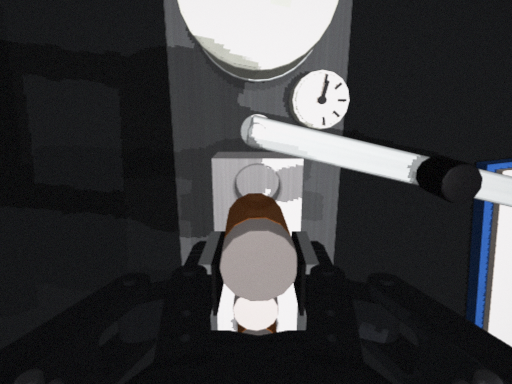

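```bash
python3 -m inch '[{"hand":0.02,"translation":[0.0048,-0.0008,0.03],"rotation":[0,0,0]},{"hand":0.02,"translation":[0,0,0.020],"rotation":[0,0,0]},{"hand":0.02,"translation":[0,0,0.007],"rotation":[0,0,0]},{"hand":0.02,"translation":[0,0,0.003],"rotation":[0,0,0]},{"hand":0.02,"translation":[0,0,0],"rotation":[0,0,0]}]'
python3 - <<'E'
from h import *
im,i,T=cam('wrist');s=ctrl.observe();print(s['clock'],s['tcp_pos'],s['contact_force'])
b=mix(0,-.004)+[-.0008,-.0016]
plan([*b,.074],1.755,1)
cv2.imwrite('pics/w16.png',im)
E
```

```text
clock: 28.2
tcp_pos: [0.5551, 0.1289, 0.0823]
tool_rot: [3.141, 0.0, 1.753]
contact_force: [-0.0, 0.3, -0.9]
width: 0.38
28.25 [0.55508346 0.1290077  0.08239165] [ 0.17975098  0.0637756  -0.31809349]
[ 1.8 -0.5  8.4] mm rotz -0.0016
```

View pics/w16.png

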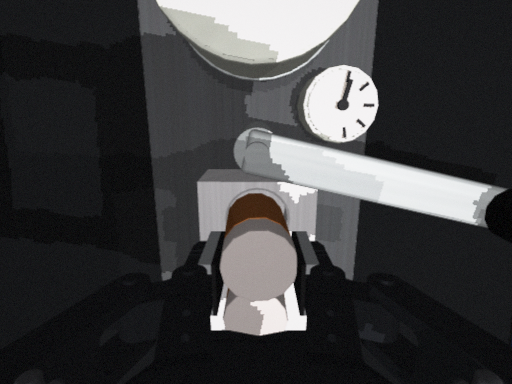

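```bash
python3 -m inch '[{"hand":0.02,"translation":[0,-0.0006,0.003],"rotation":[0,0,0]},{"hand":0.02,"translation":[0,0,0.003],"rotation":[0,0,0]},{"hand":0.02,"translation":[0,0,0.002],"rotation":[0,0,0]},{"hand":0.02,"translation":[0,0,0],"rotation":[0,0,0]},{"hand":0.02,"translation":[0,0,0],"rotation":[0,0,0]}]'

```

```text
clock: 28.88
tcp_pos: [0.5549, 0.1293, 0.0738]
tool_rot: [3.14, 0.0, 1.754]
contact_force: [6.1, 1.5, -1.6]
width: 0.376
```

```bash
python3 -m inch '[{"hand":0.02,"translation":[0,0.0006,0],"rotation":[0,0,0]},{"hand":0.02,"translation":[0,0,0.003],"rotation":[0,0,0]},{"hand":0.02,"translation":[0,0,0.002],"rotation":[0,0,0]},{"hand":0.02,"translation":[0,0,0],"rotation":[0,0,0]},{"hand":0.02,"translation":[0,0,0],"rotation":[0,0,0]}]'

```

```text
clock: 29.5
tcp_pos: [0.555, 0.1293, 0.0686]
tool_rot: [3.141, 0.0, 1.754]
contact_force: [6.0, 1.6, -1.8]
width: 0.383
```

```bash
python3 -m inch '[{"hand":0.02,"translation":[0,0.0006,0],"rotation":[0,0,0]},{"hand":0.02,"translation":[0,0,0.002],"rotation":[0,0,0]},{"hand":0.02,"translation":[0,0,0.002],"rotation":[0,0,0]},{"hand":0.02,"translation":[0,0,0.001],"rotation":[0,0,0]},{"hand":0.02,"translation":[0,0,0],"rotation":[0,0,0]}]'
python3 -m inch '[{"hand":0.02,"translation":[0,0,0.001],"rotation":[0,0,0]},{"hand":0.02,"translation":[0,0,0.001],"rotation":[0,0,0]},{"hand":0.02,"translation":[0,0,0.001],"rotation":[0,0,0]},{"hand":0.02,"translation":[0,0,0],"rotation":[0,0,0]},{"hand":0.02,"translation":[0,0,0],"rotation":[0,0,0]}]'

```

```text
clock: 30.12
tcp_pos: [0.5551, 0.1293, 0.0636]
tool_rot: [-3.141, 0.0, 1.754]
contact_force: [3.2, 0.5, -1.6]
width: 0.373
clock: 30.75
tcp_pos: [0.5552, 0.1294, 0.0624]
tool_rot: [3.141, 0.0, 1.754]
contact_force: [-7.9, -1.1, 34.3]
width: 0.378
```

```bash
python3 -m inch '[{"hand":0.05,"translation":[0,0,-0.002],"rotation":[0,0,0]},{"hand":0.05,"translation":[0,0,0],"rotation":[0,0,0]},{"hand":0.05,"translation":[0,0,0],"rotation":[0,0,0]},{"hand":0.05,"translation":[0,0,-0.03],"rotation":[0,0,0]},{"hand":0.05,"translation":[-0.01,0,-0.06],"rotation":[0,0,0]}]'
python3 -m inch '[{"hand":0.05,"translation":[-0.015,0,-0.03],"rotation":[0,0,0]},{"hand":0.05,"translation":[0,0.03,0],"rotation":[0,0,0]},{"hand":0.05,"translation":[0,0.05,0],"rotation":[0,0,0]},{"hand":0.05,"translation":[0.015,0.02,0],"rotation":[0,0,0]},{"hand":0.05,"translation":[0,0,0],"rotation":[0,0,0]}]'
python3 - <<'E'
from h import *
for k in range(3): im,i,T=cam('wrist')
s=ctrl.observe();print(s['clock'],s['tcp_pos'],s['tool_rot'])
cv2.imwrite('pics/w17.png',im);np.save('T17.npy',T)
im,i,T=cam('scene');cv2.imwrite('pics/s17.png',cv2.resize(im[100:384,80:400],None,fx=2.2,fy=2.1))
im,i,T=cam('top');cv2.imwrite('pics/t17.png',im)
E
```

```text
clock: 31.38
tcp_pos: [0.5555, 0.1196, 0.1517]
tool_rot: [-3.136, -0.0, 1.754]
contact_force: [0.7, -0.1, 0.1]
width: 0.589
clock: 32.0
tcp_pos: [0.656, 0.1385, 0.182]
tool_rot: [-3.141, -0.0, 1.755]
contact_force: [0.2, -0.2, 0.1]
width: 0.586
32.15 [0.65461191 0.1372892  0.18247365] [-3.14045755e+00  9.72459708e-05  1.75385197e+00]
```

View pics/w17.png

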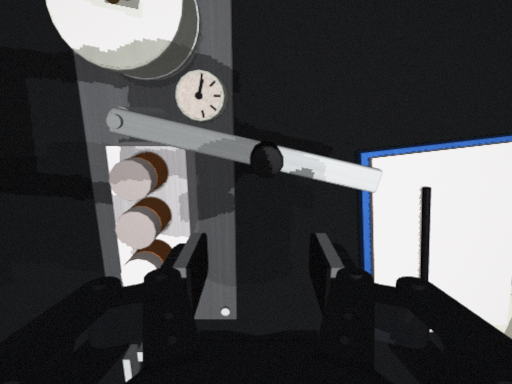

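View pics/s17.png

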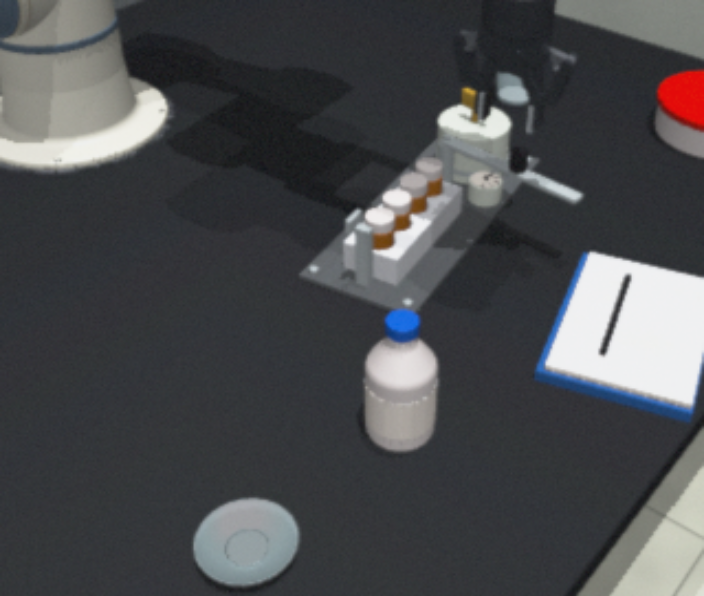

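```bash
python3 - <<'E'
from h import *
i=ctrl.camera_info('wrist');T=np.load('T17.npy');im=cv2.imread('pics/w17.png')
g=cv2.cvtColor(im,cv2.COLOR_BGR2GRAY)
cv2.imwrite('pics/kn.png',cv2.resize(np.clip(im[120:200,220:320].astype(float)*3,0,255).astype(np.uint8),None,fx=6,fy=6))
for z in(.116,.13):print(px2w(i,T,266,160,z))
a=px2w(i,T,116,120,.102);b=px2w(i,T,378,180,.102);print(a,b,np.linalg.norm(b-a),np.arctan2(*(b-a)[[1,0]])-MY, mix(0,.042))
E
```

```text
[0.65497822 0.17077496 0.116     ]
[0.65424471 0.17285162 0.13      ]
[0.546424  0.1772009 0.102    ] [0.74008079 0.16924235 0.102     ] 0.19382025895345298 -0.22537301667836152 [0.54665315 0.17748872]
```

View pics/kn.png

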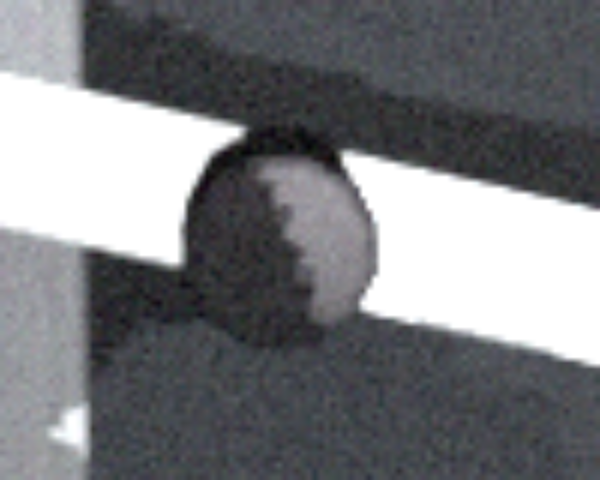

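```bash
python3 -m inch '[{"hand":0.05,"translation":[0.0333,0.006,0],"rotation":[0,0,0]},{"hand":0.05,"translation":[0,0,0.03],"rotation":[0,0,0]},{"hand":0.05,"translation":[0,0,0.030],"rotation":[0,0,0]},{"hand":0.05,"translation":[0,0,0.010],"rotation":[0,0,0]},{"hand":0.05,"translation":[0,0,0],"rotation":[0,0,0]}]'
python3 - <<'E'
from h import *
for k in range(3): im,i,T=cam('wrist')
s=ctrl.observe();print(s['clock'],s['tcp_pos'],s['tool_rot'])
cv2.imwrite('pics/w18.png',im)
E
```

```text
clock: 32.88
tcp_pos: [0.6551, 0.1712, 0.1129]
tool_rot: [-3.141, 0.0, 1.754]
contact_force: [0.2, 0.4, 0.8]
width: 0.582
33.025 [0.65593496 0.1715198  0.11413014] [3.13974217e+00 1.15984732e-05 1.75360236e+00]
```

View pics/w18.png

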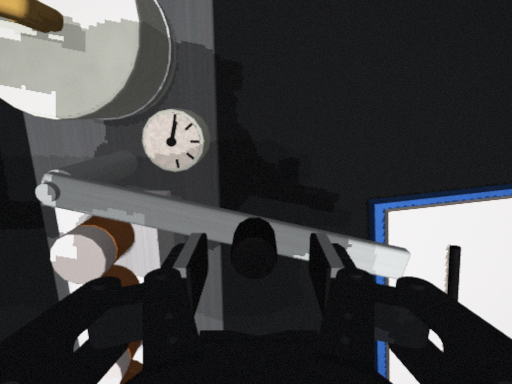

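```bash
python3 -m inch '[{"hand":0.01,"translation":[0,0,0.003],"rotation":[0,0,0]},{"hand":0.01,"translation":[0,0,0],"rotation":[0,0,0]},{"hand":0.01,"translation":[0,0,0],"rotation":[0,0,0]},{"hand":0.01,"translation":[0,0,0],"rotation":[0,0,0]},{"hand":0.01,"translation":[0,0,0],"rotation":[0,0,0]}]'
python3 -m inch '[{"hand":0.01,"translation":[-0.0124,-0.0036,0],"rotation":[0,0,0.12]},{"hand":0.01,"translation":[-0.0124,-0.0036,0],"rotation":[0,0,0.12]},{"hand":0.01,"translation":[0,0,0],"rotation":[0,0,0]},{"hand":0.01,"translation":[0,0,0],"rotation":[0,0,0]},{"hand":0.01,"translation":[0,0,0],"rotation":[0,0,0]}]'

```

```text
clock: 33.65
tcp_pos: [0.654, 0.1717, 0.1103]
tool_rot: [-3.139, -0.0, 1.754]
contact_force: [-8.9, 0.0, 11.2]
width: 0.233
clock: 34.28
tcp_pos: [0.6495, 0.1464, 0.1103]
tool_rot: [-3.139, -0.0, 1.514]
contact_force: [-11.0, 2.8, 12.4]
width: 0.228
```

```bash
python3 -m inch '[{"hand":0.01,"translation":[-0.0124,-0.0046,-0.001],"rotation":[0,0,0.12]},{"hand":0.01,"translation":[-0.0124,-0.0036,0],"rotation":[0,0,0.12]},{"hand":0.01,"translation":[-0.0124,-0.0036,0],"rotation":[0,0,0.12]},{"hand":0.01,"translation":[-0.0124,-0.0036,0],"rotation":[0,0,0.12]},{"hand":0.01,"translation":[0,0,0],"rotation":[0,0,0]}]'
python3 - <<'E'
from h import *
s=ctrl.observe();p=mix(0,.042);r=np.array(s['tcp_pos'][:2])-p;print(np.linalg.norm(r),np.pi/2+np.arctan2(r[1],r[0])-MY,s['tool_rot'])
E
```

```text
clock: 34.9
tcp_pos: [0.623, 0.1017, 0.1105]
tool_rot: [-3.139, 0.001, 1.031]
contact_force: [-5.8, 5.3, -1.7]
width: 0.233
0.1075630140925706 0.6043274769948705 [-3.13870686e+00  9.51064213e-04  1.03121721e+00]
```

```bash
python3 -m inch '[{"hand":0.01,"translation":[-0.0124,-0.0039,0],"rotation":[0,0,0.12]},{"hand":0.01,"translation":[-0.0124,-0.0037,0],"rotation":[0,0,0.12]},{"hand":0.01,"translation":[-0.0124,-0.0036,0],"rotation":[0,0,0.12]},{"hand":0.01,"translation":[-0.0124,-0.0036,0],"rotation":[0,0,0.12]},{"hand":0.01,"translation":[0,0,0],"rotation":[0,0,0]}]'
python3 -m inch '[{"hand":0.01,"translation":[-0.0062,-0.0018,0],"rotation":[0,0,0.06]},{"hand":0.01,"translation":[-0.0031,-0.0009,0],"rotation":[0,0,0.03]},{"hand":0.01,"translation":[0,0,0],"rotation":[0,0,0]},{"hand":0.01,"translation":[0,0,0],"rotation":[0,0,0]},{"hand":0.01,"translation":[0,0,0],"rotation":[0,0,0]}]'
python3 - <<'E'
from h import *
s=ctrl.observe();p=mix(0,.042);r=np.array(s['tcp_pos'][:2])-p;print(np.linalg.norm(r),np.pi/2+np.arctan2(r[1],r[0])-MY,s['tool_rot'])
E
```

```text
clock: 35.52
tcp_pos: [0.5795, 0.0747, 0.1105]
tool_rot: [-3.139, 0.002, 0.552]
contact_force: [-3.8, 7.6, -4.4]
width: 0.231
clock: 36.15
tcp_pos: [0.571, 0.0723, 0.1105]
tool_rot: [-3.14, 0.001, 0.464]
contact_force: [-3.9, 4.2, -2.9]
width: 0.23
0.10794613636927858 0.04313555686728768 [-3.14016225e+00  1.47752603e-03  4.64065519e-01]
```

```bash
python3 -m inch '[{"hand":0.01,"translation":[-0.0021,-0.0006,0],"rotation":[0,0,0.02]},{"hand":0.01,"translation":[-0.0021,-0.0006,0],"rotation":[0,0,0.02]},{"hand":0.01,"translation":[0,0,0],"rotation":[0,0,0]},{"hand":0.01,"translation":[0,0,0],"rotation":[0,0,0]},{"hand":0.01,"translation":[0,0,0],"rotation":[0,0,0]}]'

```

```text
clock: 36.78
tcp_pos: [0.5669, 0.0714, 0.1105]
tool_rot: [-3.141, 0.001, 0.424]
contact_force: [-3.7, 4.9, -5.2]
width: 0.23
```

```bash
python3 -m inch '[{"hand":0.01,"translation":[-0.001,-0.0003,0],"rotation":[0,0,0.01]},{"hand":0.01,"translation":[-0.001,-0.0003,0],"rotation":[0,0,0.01]},{"hand":0.01,"translation":[0,0,0],"rotation":[0,0,0]},{"hand":0.01,"translation":[0,0,0],"rotation":[0,0,0]},{"hand":0.01,"translation":[0,0,0],"rotation":[0,0,0]}]'

```

```text
clock: 37.4
tcp_pos: [0.5649, 0.071, 0.1106]
tool_rot: [-3.141, 0.001, 0.404]
contact_force: [-2.7, 3.2, -5.6]
width: 0.229
```

```bash
python3 -m inch '[{"hand":0.01,"translation":[-0.001,-0.0003,0],"rotation":[0,0,0.01]},{"hand":0.01,"translation":[-0.001,-0.0003,0],"rotation":[0,0,0.01]},{"hand":0.01,"translation":[0,0,0],"rotation":[0,0,0]},{"hand":0.01,"translation":[0,0,0],"rotation":[0,0,0]},{"hand":0.01,"translation":[0,0,0],"rotation":[0,0,0]}]'
python3 - <<'E'
from h import *
im,i,T=cam('scene');cv2.imwrite('pics/s19.png',cv2.resize(im[140:260,190:350],None,fx=4.5,fy=4.5,interpolation=cv2.INTER_CUBIC))
E
```

```text
clock: 38.02
tcp_pos: [0.5632, 0.0708, 0.1105]
tool_rot: [-3.141, 0.001, 0.384]
contact_force: [-2.3, 5.1, -8.4]
width: 0.229
```

View pics/s19.png

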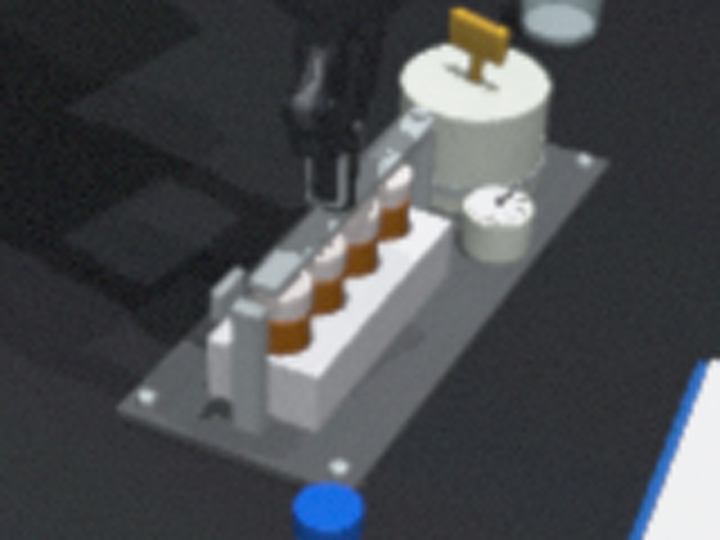

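```bash
python3 -m inch '[{"hand":0.01,"translation":[-0.001,-0.0003,0],"rotation":[0,0,0.01]},{"hand":0.01,"translation":[-0.001,-0.0003,0],"rotation":[0,0,0.01]},{"hand":0.01,"translation":[0,0,0],"rotation":[0,0,0]},{"hand":0.01,"translation":[0,0,0],"rotation":[0,0,0]},{"hand":0.01,"translation":[0,0,0],"rotation":[0,0,0]}]'

```

```text
clock: 38.7
tcp_pos: [0.563, 0.0708, 0.1107]
tool_rot: [3.141, -0.003, 0.364]
contact_force: [8.5, 7.0, -17.4]
width: 0.231
```

Contact at the stop: Fx jumped by about 11 N and the position held. Releasing the knob.

```bash
python3 -m inch '[{"hand":0.01,"translation":[0,0,0.001],"rotation":[0,0,0]},{"hand":0.045,"translation":[0,0,0],"rotation":[0,0,0]},{"hand":0.045,"translation":[0,0,0],"rotation":[0,0,0]},{"hand":0.045,"translation":[0,0,0],"rotation":[0,0,0]},{"hand":0.045,"translation":[0,0,0],"rotation":[0,0,0]}]'
python3 -m inch '[{"hand":0.045,"translation":[0,0,-0.03],"rotation":[0,0,0]},{"hand":0.045,"translation":[0,0,-0.04],"rotation":[0,0,0]},{"hand":0.045,"translation":[0,0,-0.02],"rotation":[0,0,0]},{"hand":0.045,"translation":[0,0,0],"rotation":[0,0,0]},{"hand":0.045,"translation":[0,0,0],"rotation":[0,0,0]}]'
python3 - <<'E'
from h import *
for k in range(2): im,i,T=cam('wrist')
s=ctrl.observe();print(s['clock'],s['tcp_pos'],s['tool_rot'],s['joint_positions'])
cv2.imwrite('pics/w20.png',im)
im,i,T=cam('scene');cv2.imwrite('pics/s20.png',cv2.resize(im[140:260,190:350],None,fx=4.5,fy=4.5,interpolation=cv2.INTER_CUBIC))
E
```

```text
clock: 39.33
tcp_pos: [0.5615, 0.0703, 0.1098]
tool_rot: [3.141, -0.0, 0.364]
contact_force: [-0.4, -0.7, -0.8]
width: 0.529
clock: 39.95
tcp_pos: [0.561, 0.0704, 0.199]
tool_rot: [-3.141, 0.001, 0.364]
contact_force: [-0.5, 1.1, -1.3]
width: 0.526
40.05 [0.56090664 0.07037847 0.1987452 ] [-3.14101521e+00  1.63171584e-03  3.63764026e-01] [ 1.91987960e-02  4.45249431e-01  1.53494251e+00 -8.35849067e-06
  1.16313158e+00  1.22623489e+00]
```

View pics/w20.png

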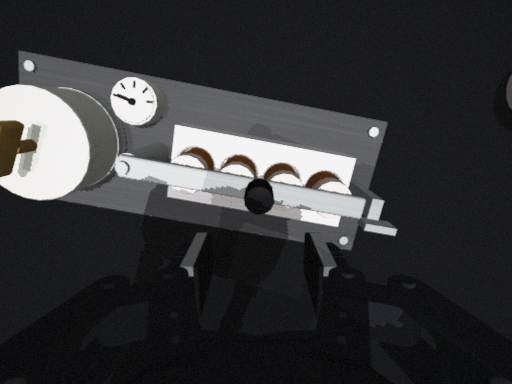

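View pics/s20.png

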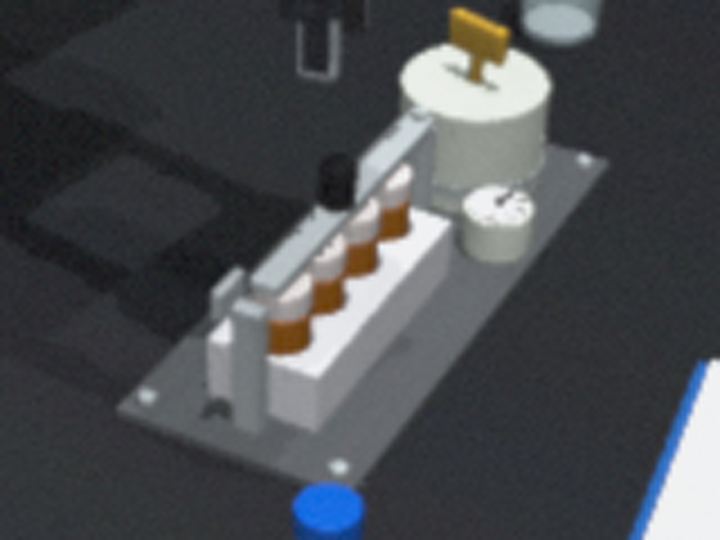

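The bar is shut against its stop. Now to the key, rotating the wrist back to j6≈-1.2 for a long stroke.

```bash
python3 - <<'E'
from h import *
k=mix(0,.125)+[-.0008,-.0008];print(k)
plan([*k,.19],3.14,15)
E
```

```text
[0.5306427 0.2582831]
[  2.6 -12.4   0.6] mm rotz -0.1851
[  4.8 -11.7   0.6] mm rotz -0.1851
[  6.9 -10.7   0.6] mm rotz -0.1851
[ 8.7 -9.2  0.6] mm rotz -0.1851
[10.3 -7.4  0.6] mm rotz -0.1851
[11.5 -5.4  0.6] mm rotz -0.1851
[12.3 -3.2  0.6] mm rotz -0.1851
[12.7 -0.9  0.6] mm rotz -0.1851
[12.6  1.4  0.6] mm rotz -0.1851
[12.1  3.7  0.6] mm rotz -0.1851
[11.2  5.9  0.6] mm rotz -0.1851
[10.   7.9  0.6] mm rotz -0.1851
[8.3 9.6 0.6] mm rotz -0.1851
[ 6.4 10.9  0.6] mm rotz -0.1851
[ 4.3 11.9  0.6] mm rotz -0.1851
```

```bash
python3 -m inch '[{"hand":0.045,"translation":[0.0026,-0.0124,0],"rotation":[0,0,-0.185]},{"hand":0.045,"translation":[0.0048,-0.0117,0],"rotation":[0,0,-0.185]},{"hand":0.045,"translation":[0.0069,-0.0107,0],"rotation":[0,0,-0.185]},{"hand":0.045,"translation":[0.0087,-0.0092,0],"rotation":[0,0,-0.185]},{"hand":0.045,"translation":[0.0103,-0.0074,0],"rotation":[0,0,-0.185]}]'
python3 -m inch '[{"hand":0.045,"translation":[0.0115,-0.0054,0],"rotation":[0,0,-0.185]},{"hand":0.045,"translation":[0.0123,-0.0032,0],"rotation":[0,0,-0.185]},{"hand":0.045,"translation":[0.0127,-0.0009,0],"rotation":[0,0,-0.185]},{"hand":0.045,"translation":[0.0126,0.0014,0],"rotation":[0,0,-0.185]},{"hand":0.045,"translation":[0.0121,0.0037,0],"rotation":[0,0,-0.185]}]'
python3 -m inch '[{"hand":0.045,"translation":[0.0112,0.0059,0],"rotation":[0,0,-0.185]},{"hand":0.045,"translation":[0.010,0.0079,0],"rotation":[0,0,-0.185]},{"hand":0.045,"translation":[0.0083,0.0096,0],"rotation":[0,0,-0.185]},{"hand":0.045,"translation":[0.0064,0.0109,0],"rotation":[0,0,-0.185]},{"hand":0.045,"translation":[0.0043,0.0119,0],"rotation":[0,0,-0.185]}]'
python3 - <<'E'
from h import *
for k in range(5): im,i,T=cam('wrist')
s=ctrl.observe();print(s['clock'],s['tcp_pos'],s['tool_rot'],s['joint_positions'].round(2))
cv2.imwrite('pics/w21.png',cv2.resize(im,None,fx=1.5,fy=1.5));np.save('T21.npy',T)
E
```

```text
clock: 40.72
tcp_pos: [0.5511, 0.1334, 0.1991]
tool_rot: [-3.14, 0.0, 1.295]
contact_force: [0.9, -0.7, -1.1]
width: 0.528
clock: 41.35
tcp_pos: [0.541, 0.196, 0.1991]
tool_rot: [-3.141, -0.0, 2.22]
contact_force: [0.4, -1.0, 0.1]
width: 0.526
clock: 41.98
tcp_pos: [0.531, 0.2586, 0.199]
tool_rot: [-3.141, -0.001, -3.138]
contact_force: [0.1, 0.3, -0.3]
width: 0.529
42.225 [0.53130824 0.25785661 0.19939335] [-3.14119670e+00 -5.37454973e-04  3.13448700e+00] [ 0.35  0.48  1.47 -0.    1.19 -1.21]
```

View pics/w21.png

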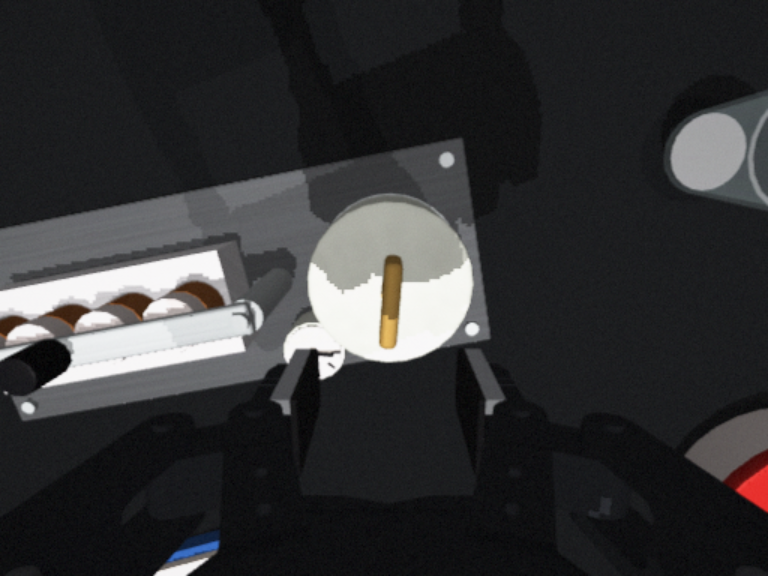

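```bash
cat >> h.py <<'E'
def wing(im,i,T,z=.127):
    hsv=cv2.cvtColor(im,cv2.COLOR_BGR2HSV);m=((hsv[...,1]>110)&(hsv[...,2]>50)&(hsv[...,0]>12)&(hsv[...,0]<30)).astype(np.uint8)
    n,l,st,ce=cv2.connectedComponentsWithStats(m);k=1+np.argmax(st[1:,4])
    c=np.argwhere(l==k)[:,::-1].astype(np.float32);P=np.array([px2w(i,T,u,v,z)[:2] for u,v in c],np.float32)
    r=cv2.minAreaRect(P*1000);print(st[k],r)
    ev=np.linalg.eigh(np.cov(P.T))[1][:,1];print('ctr',P.mean(0),'wing ang',np.arctan(ev[1]/ev[0]))
E
python3 - <<'E'
from h import *
i=ctrl.camera_info('wrist');T=np.load('T21.npy');im=cv2.resize(cv2.imread('pics/w21.png'),(512,384),interpolation=cv2.INTER_AREA)
wing(im,i,T)
for p in((394,256),(388,348)):print(px2w(i,T,p[0]/1.5,p[1]/1.5,.129))
cv2.imwrite('pics/wg.png',cv2.resize(im[150:250,220:310],None,fx=6,fy=6,interpolation=cv2.INTER_CUBIC))
E
```

```text
[253 171  15  61 657] ((530.0808715820312, 258.323486328125), (8.361181259155273, 45.90736770629883), 84.99823760986328)
ctr [0.5294162  0.25847942] wing ang -0.0739865618467547
[0.50668616 0.26044704 0.129     ]
[0.55280604 0.25735575 0.129     ]
```

View pics/wg.png

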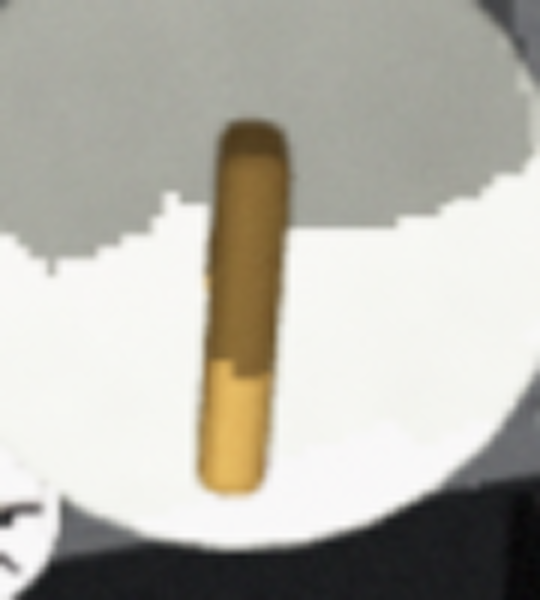

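Wing angle is -0.077 rad in world, so key θ0 ≈ 0.26. Its centre agrees with the model to about 1 mm. Descending to grip.

```bash
python3 -m inch '[{"hand":0.045,"translation":[0.0008,-0.0005,0.045],"rotation":[0,0,0.07]},{"hand":0.045,"translation":[0,0,0.045],"rotation":[0,0,0]},{"hand":0.045,"translation":[0,0,0.011],"rotation":[0,0,0]},{"hand":0.045,"translation":[0,0,0],"rotation":[0,0,0]},{"hand":0.0,"translation":[0,0,0],"rotation":[0,0,0]}]'
python3 -m inch '[{"hand":0.0,"translation":[0,0,0],"rotation":[0,0,0]},{"hand":0.0,"translation":[0,0,0],"rotation":[0,0,0]},{"hand":0.0,"translation":[0,0,0],"rotation":[0,0,0]},{"hand":0.0,"translation":[0,0,0],"rotation":[0,0,0]},{"hand":0.0,"translation":[0,0,0],"rotation":[0,0,0]}]'
python3 - <<'E'
from h import *
im,i,T=cam('wrist');cv2.imwrite('pics/w22.png',im)
s=ctrl.observe();print(s['tcp_pos'],s['tool_rot'],s['moment'],s['contact_force'],s['width'])
E
```

```text
clock: 42.85
tcp_pos: [0.5316, 0.258, 0.1004]
tool_rot: [3.141, 0.002, 3.068]
contact_force: [0.5, 0.1, 1.0]
width: 0.327
clock: 43.48
tcp_pos: [0.5315, 0.2591, 0.1004]
tool_rot: [3.139, 0.003, 3.069]
contact_force: [-0.7, 9.7, 7.4]
width: 0.093
[0.5315481  0.25910268 0.10037185] [3.13899087e+00 2.70383753e-03 3.06855403e+00] [ 1.37862804  0.26003631 -0.10391958] [-1.73822699  9.53997682  7.22179223] 0.09329795573340768
```

View pics/w22.png

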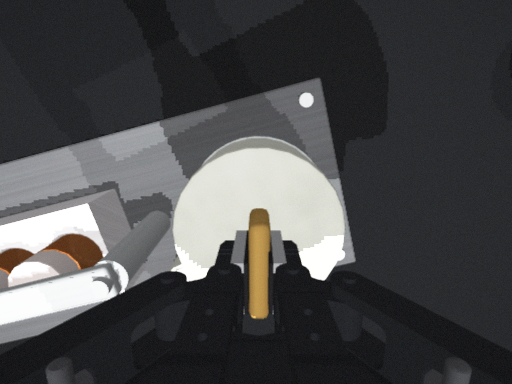

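```bash
python3 -m inch '[{"hand":0.0,"translation":[0,0.001,-0.001],"rotation":[0,0,0.1]},{"hand":0.0,"translation":[0,0,0],"rotation":[0,0,0.15]},{"hand":0.0,"translation":[0,0,0],"rotation":[0,0,0.18]},{"hand":0.0,"translation":[0,0,0],"rotation":[0,0,0.18]},{"hand":0.0,"translation":[0,0,0],"rotation":[0,0,0.18]}]'
python3 - <<'E'
from h import *
im,i,T=cam('wrist');cv2.imwrite('pics/w23.png',im)
s=ctrl.observe();print(s['tcp_pos'],s['tool_rot'],s['moment'],s['contact_force'],s['joint_positions'].round(2))
E
```

```text
clock: 44.15
tcp_pos: [0.5311, 0.2588, 0.1004]
tool_rot: [3.141, 0.001, 2.273]
contact_force: [1.5, -1.0, -2.7]
width: 0.094
[0.53111062 0.2587727  0.10042903] [3.14064721e+00 6.87099365e-04 2.26291247e+00] [-0.350438   -0.25385612 -0.05644618] [ 2.03925717 -1.3469331  -2.13499679] [ 0.35  0.6   1.57 -0.    0.97 -0.34]
```

View pics/w23.png

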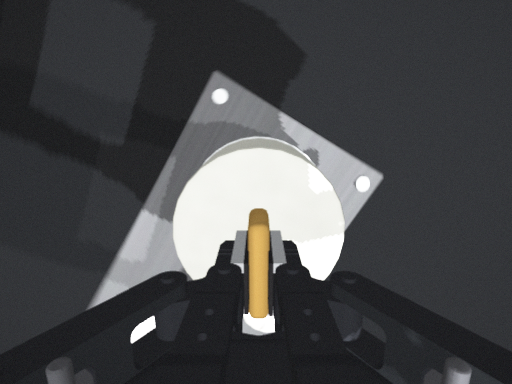

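The wing turns with the hand. Continuing.

```bash
python3 -m inch '[{"hand":0.0,"translation":[0,0,0],"rotation":[0,0,0.18]},{"hand":0.0,"translation":[0,0,0],"rotation":[0,0,0.18]},{"hand":0.0,"translation":[0,0,0],"rotation":[0,0,0.18]},{"hand":0.0,"translation":[0,0,0],"rotation":[0,0,0.18]},{"hand":0.0,"translation":[0,0,0],"rotation":[0,0,0.18]}]'
python3 -m inch '[{"hand":0.0,"translation":[0,0,0],"rotation":[0,0,0.18]},{"hand":0.0,"translation":[0,0,0],"rotation":[0,0,0.18]},{"hand":0.0,"translation":[0,0,0],"rotation":[0,0,0.18]},{"hand":0.0,"translation":[0,0,0],"rotation":[0,0,0.18]},{"hand":0.0,"translation":[0,0,0],"rotation":[0,0,0.18]}]'
python3 -m inch '[{"hand":0.0,"translation":[0,0,0],"rotation":[0,0,0.18]},{"hand":0.0,"translation":[0,0,0],"rotation":[0,0,0.18]},{"hand":0.0,"translation":[0,0,0],"rotation":[0,0,0.18]},{"hand":0.0,"translation":[0,0,0],"rotation":[0,0,0.18]},{"hand":0.0,"translation":[0,0,0],"rotation":[0,0,0.18]}]'
python3 -c "
from h import *
print(ctrl.observe()['joint_positions'],ctrl.observe()['moment'])"
```

```text
clock: 44.82
tcp_pos: [0.5305, 0.2587, 0.1004]
tool_rot: [3.142, 0.0, 1.376]
contact_force: [-2.2, -2.4, 2.1]
width: 0.096
clock: 45.45
tcp_pos: [0.53, 0.2591, 0.1004]
tool_rot: [-3.141, 0.0, 0.476]
contact_force: [-4.8, 3.6, 3.1]
width: 0.095
clock: 46.08
tcp_pos: [0.5301, 0.2597, 0.1004]
tool_rot: [-3.14, 0.001, -0.424]
contact_force: [-5.3, 9.3, 0.3]
width: 0.09
[3.53571413e-01 5.98190156e-01 1.57136557e+00 1.80152786e-03
 9.71935980e-01 2.34727339e+00] [1.57326023 0.90684213 0.15984383]
```

```bash
python3 -m inch '[{"hand":0.0,"translation":[0,0,0],"rotation":[0,0,0.18]},{"hand":0.0,"translation":[0,0,0],"rotation":[0,0,0.18]},{"hand":0.0,"translation":[0,0,0],"rotation":[0,0,0.18]},{"hand":0.0,"translation":[0,0,0],"rotation":[0,0,0]},{"hand":0.045,"translation":[0,0,0],"rotation":[0,0,0]}]'
python3 -m inch '[{"hand":0.045,"translation":[0,0,0],"rotation":[0,0,0]},{"hand":0.045,"translation":[0,0,0],"rotation":[0,0,0]},{"hand":0.045,"translation":[0,0,-0.04],"rotation":[0,0,0]},{"hand":0.045,"translation":[0,0,-0.01],"rotation":[0,0,-0.18]},{"hand":0.045,"translation":[0,0,0],"rotation":[0,0,-0.18]}]'
python3 -c "
from h import *
s=ctrl.observe();print(s['joint_positions'],s['tool_rot'])"
```

```text
clock: 46.7
tcp_pos: [0.5308, 0.2591, 0.1004]
tool_rot: [-3.141, -0.0, -0.958]
contact_force: [0.5, 0.1, 0.3]
width: 0.293
clock: 47.32
tcp_pos: [0.5313, 0.2589, 0.151]
tool_rot: [-3.14, -0.001, -0.595]
contact_force: [-0.0, 0.1, 0.1]
width: 0.527
[ 3.52431681e-01  5.32676331e-01  1.52626644e+00 -1.06350632e-04
  1.08056505e+00  2.51815523e+00] [-3.13995486e+00 -1.29344608e-03 -5.94878310e-01]
```

```bash
for k in 1; do python3 -m inch '[{"hand":0.045,"translation":[0,0,0],"rotation":[0,0,-0.185]},{"hand":0.045,"translation":[0,0,0],"rotation":[0,0,-0.185]},{"hand":0.045,"translation":[0,0,0],"rotation":[0,0,-0.185]},{"hand":0.045,"translation":[0,0,0],"rotation":[0,0,-0.185]},{"hand":0.045,"translation":[0,0,0],"rotation":[0,0,-0.185]}]'; done
python3 -m inch '[{"hand":0.045,"translation":[0,0,0],"rotation":[0,0,-0.185]},{"hand":0.045,"translation":[0,0,0],"rotation":[0,0,-0.185]},{"hand":0.045,"translation":[0,0,0],"rotation":[0,0,-0.185]},{"hand":0.045,"translation":[0,0,0],"rotation":[0,0,-0.185]},{"hand":0.045,"translation":[0,0,0],"rotation":[0,0,-0.185]}]'
python3 -m inch '[{"hand":0.045,"translation":[0,0,0],"rotation":[0,0,-0.185]},{"hand":0.045,"translation":[0,0,0],"rotation":[0,0,-0.185]},{"hand":0.045,"translation":[0,0,0],"rotation":[0,0,-0.185]},{"hand":0.045,"translation":[0,0,0],"rotation":[0,0,-0.185]},{"hand":0.045,"translation":[0,0,0],"rotation":[0,0,-0.185]}]'
python3 - <<'E'
from h import *
for k in range(5): im,i,T=cam('wrist')
s=ctrl.observe();print(s['clock'],s['tcp_pos'],s['tool_rot'],s['joint_positions'].round(2))
cv2.imwrite('pics/w24.png',im);wing(im,i,T)
E
```

```text
clock: 47.95
tcp_pos: [0.5307, 0.2587, 0.1499]
tool_rot: [3.142, -0.0, 0.33]
contact_force: [0.6, -0.3, 1.0]
width: 0.527
clock: 48.58
tcp_pos: [0.5307, 0.2586, 0.1498]
tool_rot: [3.142, 0.0, 1.255]
contact_force: [-0.2, 0.2, 1.3]
width: 0.53
clock: 49.2
tcp_pos: [0.5307, 0.2586, 0.1498]
tool_rot: [3.142, 0.0, 2.18]
contact_force: [0.3, -0.2, 0.1]
width: 0.527
49.45 [0.53070353 0.25870705 0.14982878] [3.14154407e+00 5.31549899e-05 2.16938641e+00] [ 0.35  0.53  1.53 -0.    1.08 -0.25]
[ 251  185   15   79 1022] ((530.3240356445312, 260.0858459472656), (7.83856725692749, 47.63361358642578), 34.64678955078125)
ctr [0.52957827 0.26151118] wing ang -0.9707072009090101
```

View pics/w24.png

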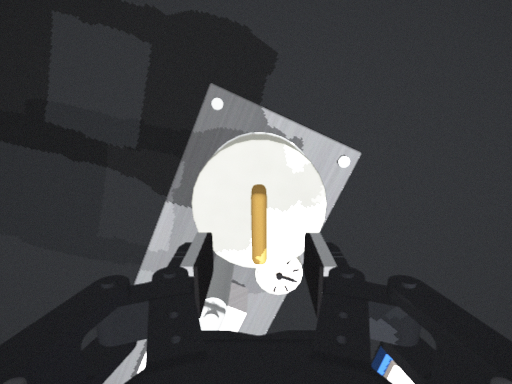

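```bash
python3 -m inch '[{"hand":0.045,"translation":[0,0,0.040],"rotation":[0,0,0]},{"hand":0.045,"translation":[0,0,0.010],"rotation":[0,0,0]},{"hand":0.045,"translation":[0,0,0],"rotation":[0,0,0]},{"hand":0.0,"translation":[0,0,0],"rotation":[0,0,0]},{"hand":0.0,"translation":[0,0,0],"rotation":[0,0,0]}]'
python3 -m inch '[{"hand":0.0,"translation":[0,0,0],"rotation":[0,0,0]},{"hand":0.0,"translation":[0,0,0],"rotation":[0,0,0]},{"hand":0.0,"translation":[0,0,0],"rotation":[0,0,0]},{"hand":0.0,"translation":[0,0,0],"rotation":[0,0,0.1]},{"hand":0.0,"translation":[0,0,0],"rotation":[0,0,0.18]}]'
python3 -m inch '[{"hand":0.0,"translation":[0,0,0],"rotation":[0,0,0.18]},{"hand":0.0,"translation":[0,0,0],"rotation":[0,0,0.18]},{"hand":0.0,"translation":[0,0,0],"rotation":[0,0,0.18]},{"hand":0.0,"translation":[0,0,0],"rotation":[0,0,0.18]},{"hand":0.0,"translation":[0,0,0],"rotation":[0,0,0.18]}]'
python3 -c "
from h import *
s=ctrl.observe();print(s['joint_positions'],s['tool_rot'],s['moment'])"
```

```text
clock: 50.08
tcp_pos: [0.5312, 0.2589, 0.1008]
tool_rot: [3.14, 0.0, 2.173]
contact_force: [-3.0, -2.4, 1.0]
width: 0.109
clock: 50.7
tcp_pos: [0.531, 0.2589, 0.1008]
tool_rot: [3.14, 0.0, 1.889]
contact_force: [-2.0, -1.1, 8.7]
width: 0.096
clock: 51.32
tcp_pos: [0.5304, 0.2589, 0.1008]
tool_rot: [3.142, -0.0, 0.988]
contact_force: [-5.9, -1.2, 11.6]
width: 0.092
[3.52772624e-01 5.97615445e-01 1.57117890e+00 1.46605412e-04
 9.72507255e-01 9.35625957e-01] [ 3.14151751e+00 -3.06171433e-04  9.87860451e-01] [-0.0311686   0.97332245  0.15219371]
```

```bash
python3 -m inch '[{"hand":0.0,"translation":[0,0,0],"rotation":[0,0,0.18]},{"hand":0.0,"translation":[0,0,0],"rotation":[0,0,0.18]},{"hand":0.0,"translation":[0,0,0],"rotation":[0,0,0.18]},{"hand":0.0,"translation":[0,0,0],"rotation":[0,0,0.18]},{"hand":0.0,"translation":[0,0,0],"rotation":[0,0,0.18]}]'
python3 -m inch '[{"hand":0.0,"translation":[0,0,0],"rotation":[0,0,0.18]},{"hand":0.0,"translation":[0,0,0],"rotation":[0,0,0.18]},{"hand":0.0,"translation":[0,0,0],"rotation":[0,0,0.18]},{"hand":0.0,"translation":[0,0,0],"rotation":[0,0,0.18]},{"hand":0.0,"translation":[0,0,0],"rotation":[0,0,0.18]}]'
python3 -m inch '[{"hand":0.0,"translation":[0,0,0],"rotation":[0,0,0.15]},{"hand":0.0,"translation":[0,0,0],"rotation":[0,0,0]},{"hand":0.0,"translation":[0,0,0],"rotation":[0,0,0]},{"hand":0.045,"translation":[0,0,0],"rotation":[0,0,0]},{"hand":0.045,"translation":[0,0,0],"rotation":[0,0,0]}]'
python3 -c "
from h import *
s=ctrl.observe();print(s['joint_positions'],s['tool_rot'],s['moment'])"
```

```text
clock: 51.95
tcp_pos: [0.5301, 0.2593, 0.1008]
tool_rot: [-3.141, 0.0, 0.088]
contact_force: [-7.8, 3.9, 10.7]
width: 0.094
clock: 52.58
tcp_pos: [0.5303, 0.2597, 0.1008]
tool_rot: [-3.14, 0.001, -0.812]
contact_force: [-5.7, 8.2, 9.0]
width: 0.097
clock: 53.2
tcp_pos: [0.5308, 0.2587, 0.1001]
tool_rot: [-3.141, -0.0, -0.956]
contact_force: [0.0, -0.5, -0.0]
width: 0.51
[ 3.52522807e-01  5.98834966e-01  1.57112480e+00 -1.92588453e-04
  9.71104491e-01  2.87968953e+00] [-3.14112346e+00 -2.90428487e-04 -9.56261816e-01] [ 0.01866149 -0.05567992  0.04181379]
```

```bash
python3 -m inch '[{"hand":0.045,"translation":[0,0,-0.04],"rotation":[0,0,0]},{"hand":0.045,"translation":[0,0,-0.01],"rotation":[0,0,0]},{"hand":0.045,"translation":[0,0,0],"rotation":[0,0,0]},{"hand":0.045,"translation":[0,0,0],"rotation":[0,0,-0.185]},{"hand":0.045,"translation":[0,0,0],"rotation":[0,0,-0.185]}]'
python3 -m inch '[{"hand":0.045,"translation":[0,0,0],"rotation":[0,0,-0.185]},{"hand":0.045,"translation":[0,0,0],"rotation":[0,0,-0.185]},{"hand":0.045,"translation":[0,0,0],"rotation":[0,0,-0.185]},{"hand":0.045,"translation":[0,0,0],"rotation":[0,0,-0.185]},{"hand":0.045,"translation":[0,0,0],"rotation":[0,0,-0.185]}]'
python3 -m inch '[{"hand":0.045,"translation":[0,0,0],"rotation":[0,0,-0.185]},{"hand":0.045,"translation":[0,0,0],"rotation":[0,0,-0.185]},{"hand":0.045,"translation":[0,0,0],"rotation":[0,0,-0.185]},{"hand":0.045,"translation":[0,0,0],"rotation":[0,0,-0.185]},{"hand":0.045,"translation":[0,0,0],"rotation":[0,0,-0.185]}]'
python3 -m inch '[{"hand":0.045,"translation":[0,0,0],"rotation":[0,0,-0.185]},{"hand":0.045,"translation":[0,0,0],"rotation":[0,0,-0.185]},{"hand":0.045,"translation":[0,0,0],"rotation":[0,0,-0.185]},{"hand":0.045,"translation":[0,0,0],"rotation":[0,0,-0.185]},{"hand":0.045,"translation":[0,0,0],"rotation":[0,0,-0.185]}]'
python3 - <<'E'
from h import *
for k in range(5): im,i,T=cam('wrist')
s=ctrl.observe();print(s['clock'],s['tcp_pos'],s['tool_rot'],s['joint_positions'].round(2))
cv2.imwrite('pics/w25.png',im);wing(im,i,T)
E
```

```text
clock: 53.82
tcp_pos: [0.5301, 0.2584, 0.1486]
tool_rot: [3.14, 0.001, -0.58]
contact_force: [0.1, -0.2, -0.4]
width: 0.528
clock: 54.45
tcp_pos: [0.5301, 0.2585, 0.1484]
tool_rot: [3.142, 0.002, 0.345]
contact_force: [0.4, -1.3, 0.1]
width: 0.525
clock: 55.08
tcp_pos: [0.5301, 0.2585, 0.1485]
tool_rot: [-3.14, 0.001, 1.27]
contact_force: [0.3, -0.1, 0.3]
width: 0.526
clock: 55.7
tcp_pos: [0.5301, 0.2585, 0.1485]
tool_rot: [-3.14, -0.0, 2.195]
contact_force: [-1.1, -0.5, 0.3]
width: 0.529
55.95 [0.53039895 0.25864831 0.14917803] [-3.14071252e+00 -2.11721016e-04  2.18424576e+00] [ 0.35  0.54  1.53 -0.    1.08 -0.26]
[ 252  186   15   79 1044] ((530.523681640625, 260.02862548828125), (7.847614288330078, 47.47382736206055), 35.53851318359375)
ctr [0.52973044 0.26136762] wing ang -0.9579660027614174
```

View pics/w25.png

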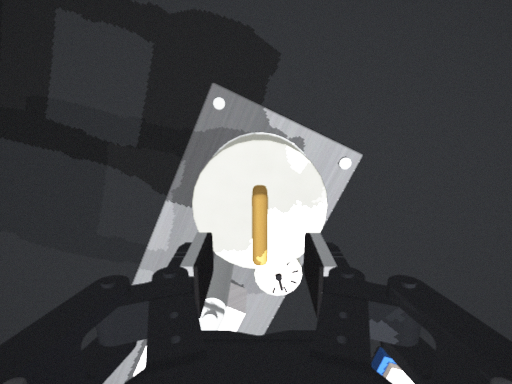

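```bash
python3 -m inch '[{"hand":0.045,"translation":[0,0,0.040],"rotation":[0,0,0]},{"hand":0.045,"translation":[0,0,0.0085],"rotation":[0,0,0]},{"hand":0.045,"translation":[0,0,0],"rotation":[0,0,0]},{"hand":0.0,"translation":[0,0,0],"rotation":[0,0,0]},{"hand":0.0,"translation":[0,0,0],"rotation":[0,0,0]}]'
python3 -m inch '[{"hand":0.0,"translation":[0,0,0],"rotation":[0,0,0]},{"hand":0.0,"translation":[0,0,0],"rotation":[0,0,0]},{"hand":0.0,"translation":[0,0,0],"rotation":[0,0,0]},{"hand":0.0,"translation":[0,0,0],"rotation":[0,0,0.1]},{"hand":0.0,"translation":[0,0,0],"rotation":[0,0,0.18]}]'
python3 -m inch '[{"hand":0.0,"translation":[0,0,0],"rotation":[0,0,0.18]},{"hand":0.0,"translation":[0,0,0],"rotation":[0,0,0.18]},{"hand":0.0,"translation":[0,0,0],"rotation":[0,0,0.18]},{"hand":0.0,"translation":[0,0,0],"rotation":[0,0,0.18]},{"hand":0.0,"translation":[0,0,0],"rotation":[0,0,0.18]}]'
python3 -c "
from h import *
s=ctrl.observe();print(s['joint_positions'],s['tool_rot'],s['moment'])"
```

```text
clock: 56.58
tcp_pos: [0.5312, 0.2589, 0.1022]
tool_rot: [3.14, 0.0, 2.188]
contact_force: [-2.6, -1.4, 1.0]
width: 0.107
clock: 57.2
tcp_pos: [0.531, 0.2588, 0.1023]
tool_rot: [3.14, 0.0, 1.904]
contact_force: [-2.2, -1.9, 7.7]
width: 0.093
clock: 57.82
tcp_pos: [0.5304, 0.2589, 0.1023]
tool_rot: [3.142, -0.0, 1.003]
contact_force: [-4.8, -0.8, 11.9]
width: 0.089
[3.52779709e-01 5.95597292e-01 1.57001033e+00 1.57239347e-04
 9.75696215e-01 9.20631688e-01] [ 3.14152150e+00 -3.08722714e-04  1.00285623e+00] [-0.05486375  0.96103782  0.17924182]
```

```bash
python3 -m inch '[{"hand":0.0,"translation":[0,0,0],"rotation":[0,0,0.1]},{"hand":0.0,"translation":[0,0,0],"rotation":[0,0,0.08]},{"hand":0.0,"translation":[0,0,0],"rotation":[0,0,0.06]},{"hand":0.0,"translation":[0,0,0],"rotation":[0,0,0.04]},{"hand":0.0,"translation":[0,0,0],"rotation":[0,0,0]}]'
python3 -c "
from h import *
s=ctrl.observe();print(s['tool_rot'],s['moment'])"
python3 -m inch '[{"hand":0.0,"translation":[0,0,0],"rotation":[0,0,0.03]},{"hand":0.0,"translation":[0,0,0],"rotation":[0,0,0.03]},{"hand":0.0,"translation":[0,0,0],"rotation":[0,0,0.02]},{"hand":0.0,"translation":[0,0,0],"rotation":[0,0,0]},{"hand":0.0,"translation":[0,0,0],"rotation":[0,0,0]}]'
python3 -c "
from h import *
s=ctrl.observe();print(s['tool_rot'],s['moment'])"
```

```text
clock: 58.45
tcp_pos: [0.5303, 0.259, 0.1023]
tool_rot: [-3.141, -0.0, 0.728]
contact_force: [-6.2, 0.8, 11.1]
width: 0.091
[-3.14134466e+00 -2.97776518e-04  7.28060712e-01] [0.02044515 1.06175761 0.01895695]
clock: 59.08
tcp_pos: [0.5303, 0.259, 0.1023]
tool_rot: [-3.141, -0.0, 0.649]
contact_force: [-5.8, 0.9, 10.6]
width: 0.095
[-3.14120570e+00 -2.63252344e-04  6.48658343e-01] [0.09445919 1.06745818 0.0147875 ]
```

```bash
python3 -m inch '[{"hand":0.0,"translation":[0,0,0],"rotation":[0,0,0.02]},{"hand":0.0,"translation":[0,0,0],"rotation":[0,0,0.02]},{"hand":0.0,"translation":[0,0,0],"rotation":[0,0,0.02]},{"hand":0.0,"translation":[0,0,0],"rotation":[0,0,0]},{"hand":0.0,"translation":[0,0,0],"rotation":[0,0,0]}]'
python3 -c "
from h import *
s=ctrl.observe();print(s['tool_rot'],s['moment'])"
```

```text
clock: 59.7
tcp_pos: [0.5303, 0.259, 0.1023]
tool_rot: [-3.141, -0.0, 0.589]
contact_force: [-6.2, 1.4, 10.3]
width: 0.097
[-3.14132082e+00 -2.35274905e-04  5.89152315e-01] [0.17924186 1.05306614 0.4675542 ]
```

```bash
python3 -m inch '[{"hand":0.0,"translation":[0,0,0],"rotation":[0,0,0.02]},{"hand":0.0,"translation":[0,0,0],"rotation":[0,0,0.02]},{"hand":0.0,"translation":[0,0,0],"rotation":[0,0,0.02]},{"hand":0.0,"translation":[0,0,0],"rotation":[0,0,0]},{"hand":0.0,"translation":[0,0,0],"rotation":[0,0,0]}]'
python3 -c "
from h import *
s=ctrl.observe();print(s['tool_rot'],s['moment'])"
```

```text
clock: 60.32
tcp_pos: [0.5303, 0.259, 0.1023]
tool_rot: [3.142, -0.0, 0.53]
contact_force: [-6.2, 1.1, 12.2]
width: 0.091
[ 3.14157554e+00 -1.33879272e-04  5.30199151e-01] [0.13406987 1.07084121 1.54948936]
```

Static torque is now 1.55 N·m at the predicted yaw, against about 0 before, so the key is on its end stop. Letting go.

```bash
python3 -m inch '[{"hand":0.045,"translation":[0,0,0],"rotation":[0,0,0]},{"hand":0.045,"translation":[0,0,0],"rotation":[0,0,0]},{"hand":0.045,"translation":[0,0,0],"rotation":[0,0,0]},{"hand":0.045,"translation":[0,0,-0.03],"rotation":[0,0,0]},{"hand":0.045,"translation":[0,0,-0.05],"rotation":[0,0,0]}]'
python3 -m inch '[{"hand":0.045,"translation":[0,0,-0.03],"rotation":[0,0,0]},{"hand":0.045,"translation":[0,0,0],"rotation":[0,0,0]},{"hand":0.045,"translation":[0,0,0],"rotation":[0,0,0]},{"hand":0.045,"translation":[0,0,0],"rotation":[0,0,0]},{"hand":0.045,"translation":[0,0,0],"rotation":[0,0,0]}]'
python3 - <<'E'
from h import *
for k in range(4): im,i,T=cam('wrist')
s=ctrl.observe();print(s['clock'],s['tcp_pos'],s['tool_rot'],s['joint_positions'].round(2))
cv2.imwrite('pics/w26.png',cv2.resize(im,None,fx=1.5,fy=1.5));wing(im,i,T)
im,i,T=cam('scene');cv2.imwrite('pics/s26.png',cv2.resize(im[100:384,80:400],None,fx=2.2,fy=2.1))
cv2.imwrite('pics/s27.png',cv2.resize(im[140:260,190:350],None,fx=4.5,fy=4.5,interpolation=cv2.INTER_CUBIC))
E
```

```text
clock: 60.95
tcp_pos: [0.5298, 0.2583, 0.1809]
tool_rot: [-3.141, 0.003, 0.529]
contact_force: [1.3, -0.5, -0.0]
width: 0.524
clock: 61.58
tcp_pos: [0.5303, 0.2586, 0.2105]
tool_rot: [-3.141, 0.001, 0.529]
contact_force: [-0.0, 0.0, -0.7]
width: 0.529
61.775 [0.53059268 0.25875034 0.21104403] [-3.14150923e+00  3.71987483e-04  5.28805930e-01] [0.35 0.47 1.46 0.   1.22 1.39]
[250 168  15  59 611] ((533.1663818359375, 259.2928771972656), (46.29290008544922, 8.542947769165039), 34.23159408569336)
ctr [0.5336703 0.2595641] wing ang 0.6006908844168535
```

View pics/w26.png

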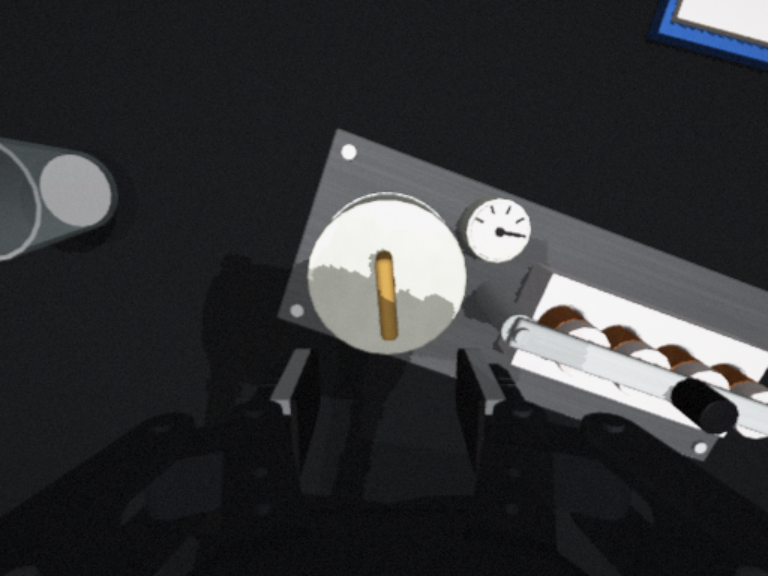

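View pics/s26.png

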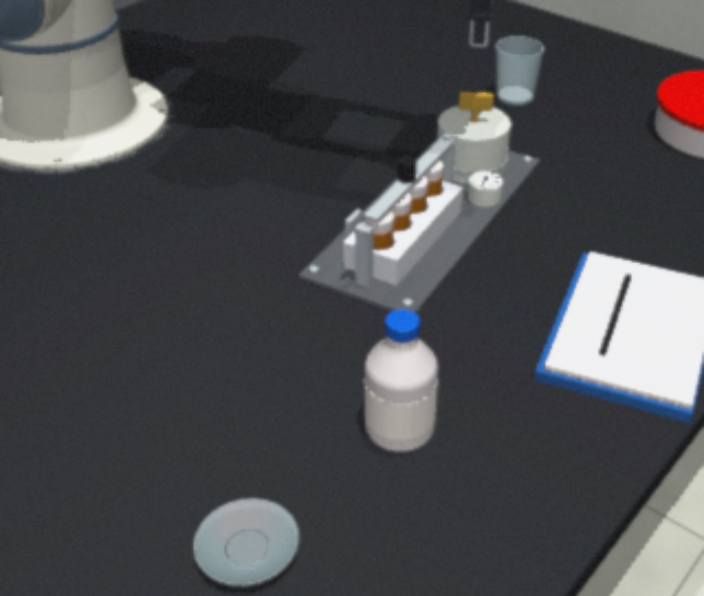

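View pics/s27.png

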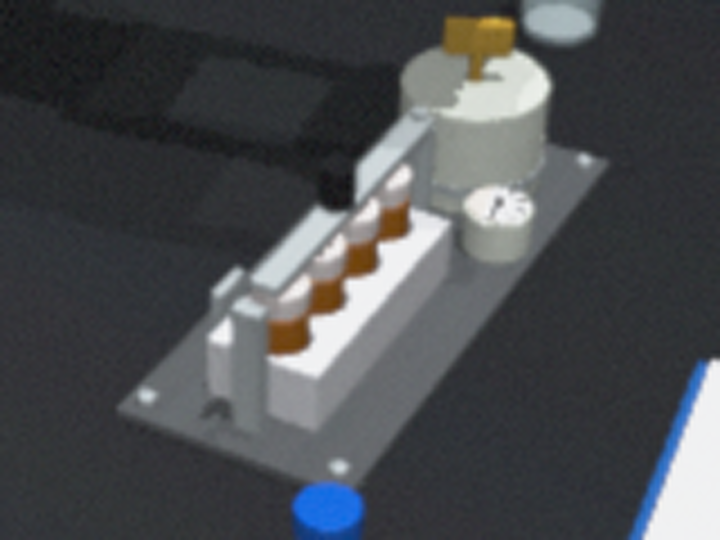

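```bash
python3 - <<'E'
from h import *
i=ctrl.camera_info('wrist');W=np.eye(4);W[:3,:3]=R.from_euler('xyz',[np.pi,0,.3638]).as_matrix();W[:3,3]=[.5609,.0704,.1987];T=W@np.array(i['T_tool_cam'])
a=px2w(i,T,122,167,.102);b=px2w(i,T,363,208,.102);print(a,b,np.linalg.norm(b-a),np.pi/2+np.arctan2(b[1]-a[1],b[0]-a[0])-MY)
im,i,T=cam('top');cv2.imwrite('pics/t28.png',cv2.resize(im[170:260,150:320],None,fx=4.5,fy=4.5,interpolation=cv2.INTER_CUBIC))
E
```

```text
[0.54584536 0.17756737 0.102     ] [ 0.58279563 -0.01446557  0.102     ] 0.19555555083741907 0.0057930778985536835
```

View pics/t28.png

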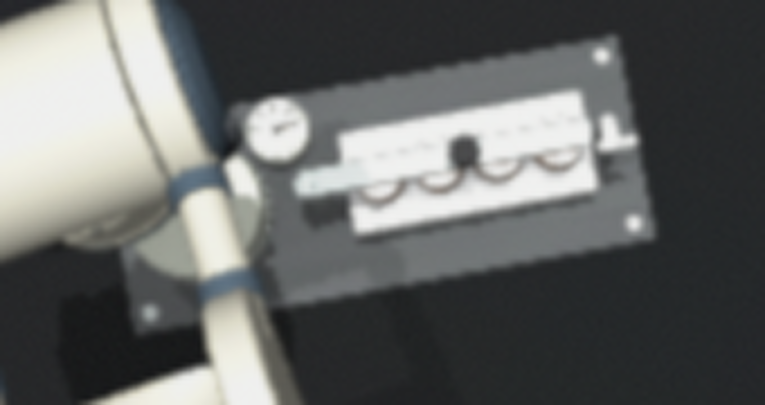

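Bar angle measures 0.006 rad, the key about 9.0, and all four vials are seated. Handing in.

```bash
python3 -c "
from rig import ctrl
print(ctrl.sign_off())"
```

```text
the job is handed in; nothing more can be done
None
```

The mixer is ready to run, and I handed the job in at about 62 s of the 210 s allowed. All the final checks agreed.

- **Vials:** all four were on the bench, and each now stands upright in its own bore. Three gave 18–34 N of contact at the bore floor. Vial 1 gave none, but it was lowered to the computed home height. The last pictures show all four at the same height under the bar.
- **Bar:** I swung it shut by its knob until it met the stop, where the force jumped and the bar held its position. The camera then measured its angle at about 0.006 rad.
- **Key:** I wound it in three strokes, about 8.7 rad in all. At the end stop the static torque rose to 1.5 N·m, against about 0 when held before the stop. After letting go, the wing angle reads about 9.01 rad and the gauge pointer is on the last mark.
- **Bench and gripper:** the reagent bottle, beaker and dish were not touched. The gripper is open and lifted clear of everything.

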